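# Dock, scan and power up the board cassettes

## Robot

A 7-joint arm with a two-finger parallel gripper is mounted at the origin on the work surface. World frame = base frame: x ahead of the robot, y to its left, z up, the work surface at z = 0. Lengths are in m, angles in rad, forces in N, time in s.
With the tool pointing down it reaches from about 0.425 to 0.95 m from the base axis. Payload 16.7 kg.
Tool frame: the origin (TCP) lies midway between the tips of the shut fingers; the grasp point (between the pads) lies 19 mm behind it (robot.tcp_to_grasp is the distance from the TCP to the grasp point, in m); x points along the fingers, z is the direction in which the jaws open and shut, and the axes are right-handed (so a half turn about x gives the same grasp; the last joint's range is limited). The gripper opens to 94 mm and grips with 3 to 60 N. Pads are 16 mm wide; open, the fingers measure 119 mm over their backs; the gripper's body (75 mm by 177 mm) begins 78 mm behind the grasp point.
Start: joints at [-1.45, 0.426, 0.074, 1.606, -0.034, 1.111, -0.067], TCP at [0.18, 0.651, 0.205] pointing down, gripper open.
Joint ranges: [-2.85, 2.85], [-0.5, 2.14], [-1.23, 1.37], [0.21, 2.46], [-1.02, 4.16], [0.16, 2.05], [-2.73, 2.73]. Speed limits (rad/s): [1.89, 1.89, 2.39, 2.39, 3.01, 3.01, 3.01].

## Interface

Orientations are given as a unit quaternion [x, y, z, w].
In Python, from station import robot gives the robot as it stands. The module is installed in compiled form; this text tells all that it offers.
- The arm moves only by the tool servo_tool, never from a script. Its argument "targets" is a list of rows, each a list of 3 entries, a list of its own where there are three numbers: the shift along the world's x, y, z in mm, then the turn about the world's z in degrees, then the gripper's target within -1 to 1 (fully open at 1, half-way at 0, shut at -1). In form: [[[x, y, z], twist, grip], ...]. A call has 1 to 20 rows; each row shifts and turns the commanded pose from where the row before left it; what a row does not reach is not made up. A row lasts 1/8 s, in which the tool goes at most 62.5 mm and 10.7 degrees, less where a joint would pass 70% of its speed; a pose out of reach is approached as far as the arm can. A call is refused whole if a number of a shift passes 62.5 or a number of a turn 10.7, either way. A call with a gripper value outside its range is refused whole. The fingers move at their own pace and stop on an object; "force" is the grip in N (left out, the last holds). Time passes only in rows, so rows that do not move let the fingers close. It gives the time, the measured TCP pose, the force and the opening at its end, in the units of the state.
- robot.observe(): the state, without advancing time (a new reading comes with each control period).
- robot.get_image(name): name is "side" or "top" or "wrist"; returns a dict with "color" (480x640x3 uint8, red, green, blue), "z_map" (480x640 float32, m along the optical axis (not along the pixel's ray), 0 where there is no reading), "fx", "fy", "cx", "cy" (pixels), "R" (3x3) and "t" (3): a world point X has camera coordinates R X + t; the wrist camera has in their place "mount" (4x4, takes a point from camera to tool coordinates, whose origin is the TCP and whose axes are the tool frame's). Camera axes: x right, y down, z forward; pixel columns grow to the right and rows downward; lengths in m; the calibration is good to about 2 mm. The wrist camera is an equidistant fisheye: a pixel r from the principal point sees the ray r / f radians off the axis. A picture is of the moment at which its call begins: read the wrist's pose just before it.
- robot.job_done(): hands the job in, once; it reports no verdict.
The state is a dict: "t": time; "qpos": joint angles; "qd": joint speeds; "tau": joint torques, N m; "eef_pos": TCP position; "tool_rot": TCP orientation; "ft_force": force on the tool from outside, world axes, zero at the start; "moment": the same for the moment, N m; "gripper_width": opening from 0.0 (shut) to 1.0 (fully open).
Only numpy, scipy, OpenCV 4.12 (cv2) and the standard library are available. Lean on these libraries where they do the work, as an engineer would, in place of code of your own. Each camera call takes 0.05 s, during which the arm holds its last target.

## Task

Switch the power isolator off, then slide every board cassette on the bench flat into the dock of its own colour until it is fully home. With the power still off, pick up the scanner and read the label of each docked cassette in the order red, yellow, white (leaving out any that is missing), aiming it squarely at the middle of the label from 5 to 10 cm away and holding it still for about a second each time; then lay the scanner flat on its pad, along it as it was, and switch the isolator back on. Leave everything else on the bench where it is.

Things in the scene. Friction and masses are not known exactly. Their poses are not given: they have to be found in the camera images.
- isolator_handle (a joint): Power isolator's red bar handle, turned about the vertical axis. 0 = OFF (bar along the isolator's x axis), 1.2 = ON (bar turned 1.2 rad CLOCKWISE seen from above). Solid end stops at OFF and ON; a stiff action (about 0.12 N m of friction), it stays where it is left. Turn it right to the stop. Starts ON.
- isolator: Fixed grey isolator housing 90x90x50 mm high (yellow disc on top), origin at the centre of its underside. Black tick on its top edge towards +x = OFF, red tick = ON. The bar handle on it is 62 long x 14 thick, from 57 to 93 mm above the bench; a white mark near one end points to the tick.
- isolator_grip (a point): Point on the handle's turning axis, in the middle of the bar, 77 mm above the bench; it turns with the bar, x along the bar.
- pad: Fixed flat rubber rest pad of the scanner, 210 x 110 x 4 mm, grey top with black rim, long side along its x; origin at the centre of its underside.
- scanner: Loose black cordless barcode scanner, 0.18 kg. Origin at its underside, x to the nose, z up as it lies. Grey foot plate: 64 wide, 6 mm thick; on it the grip, a bar 30 wide (y), z = 6 to 40 mm; both from x = -75 to +45 mm, orange rear end. Tilted head 50 wide: x = 37 to 93 mm, up to z = 74 mm. Centre of mass near x = 5 mm. Lies on its foot plate.
- scanner_beam (a point): Centre of the scanner's amber window, at (76, 0, 35) mm in the scanner's frame. Its x axis is the reading direction: 45 degrees down and forward when the scanner lies flat; its y axis is the scanner's y. The scanner reads a label 30 to 130 mm straight ahead of the window, held still.
- cassette_red: Loose red board cassette, 0.18 to 0.34 kg (may be absent): slab 120 (x) x 66 (y) x 12 mm, green circuit board on its front half; origin at the centre of its underside, x towards the edge that enters the dock. Upright grip fin on top: 16 mm thick (y), x = -45 to +5 mm, z = 12 to 52 mm. At the rear a 36 mm wide sloping plate carries the label.
- label_red (a point): Centre of the white barcode label (30 x 32 mm) of the red cassette, at (-52, 0, 36) mm in the cassette's frame; its z axis is the outward normal, to the rear (-x of the cassette) and up at 45 degrees; its y is the cassette's y.
- dock_red: Fixed dock, red top and brow, 70 deep (x) x 86 wide x 62 mm high, origin at the centre of its underside. Slot at bench level in its front (x = -35 mm): 69 wide, 16 high, 45 mm deep; flared guides 12 mm high start at x = -53 mm. Push the cassette along the dock's +x, lying on the bench, to the stop: its origin is then at x = -50, y = 0 mm in the dock's frame, label facing out.
- cassette_yellow: Loose yellow board cassette, 0.18 to 0.34 kg (may be absent): slab 120 (x) x 66 (y) x 12 mm, green circuit board on its front half; origin at the centre of its underside, x towards the edge that enters the dock. Upright grip fin on top: 16 mm thick (y), x = -45 to +5 mm, z = 12 to 52 mm. At the rear a 36 mm wide sloping plate carries the label.
- label_yellow (a point): Centre of the white barcode label (30 x 32 mm) of the yellow cassette, at (-52, 0, 36) mm in the cassette's frame; its z axis is the outward normal, to the rear (-x of the cassette) and up at 45 degrees; its y is the cassette's y.
- dock_yellow: Fixed dock, yellow top and brow, 70 deep (x) x 86 wide x 62 mm high, origin at the centre of its underside. Slot at bench level in its front (x = -35 mm): 69 wide, 16 high, 45 mm deep; flared guides 12 mm high start at x = -53 mm. Push the cassette along the dock's +x, lying on the bench, to the stop: its origin is then at x = -50, y = 0 mm in the dock's frame, label facing out.
- cassette_white: Loose white board cassette, 0.18 to 0.34 kg (may be absent): slab 120 (x) x 66 (y) x 12 mm, green circuit board on its front half; origin at the centre of its underside, x towards the edge that enters the dock. Upright grip fin on top: 16 mm thick (y), x = -45 to +5 mm, z = 12 to 52 mm. At the rear a 36 mm wide sloping plate carries the label.
- label_white (a point): Centre of the white barcode label (30 x 32 mm) of the white cassette, at (-52, 0, 36) mm in the cassette's frame; its z axis is the outward normal, to the rear (-x of the cassette) and up at 45 degrees; its y is the cassette's y.
- dock_white: Fixed dock, white top and brow, 70 deep (x) x 86 wide x 62 mm high, origin at the centre of its underside. Slot at bench level in its front (x = -35 mm): 69 wide, 16 high, 45 mm deep; flared guides 12 mm high start at x = -53 mm. Push the cassette along the dock's +x, lying on the bench, to the stop: its origin is then at x = -50, y = 0 mm in the dock's frame, label facing out.
- flux_jar: Amber flux jar with white cap, 48 mm across, 50 high; bystander, origin at its underside centre.
- solder_spool: Solder spool 54 mm across, 44 high; bystander, origin at its underside centre.
- wash_bottle: Wash bottle with blue cap, 60 mm across, 130 high; bystander, origin at its underside centre.
- tip_tin: Small steel tip tin 52 mm across, 26 high; bystander, origin at its underside centre.
- screwdriver: Screwdriver with orange handle, 160 mm long, lying; bystander, origin at its underside / middle.
- parts_box: Small cardboard box 70x50x30 mm; bystander, origin at its underside centre.
There are look-alikes about, which are no part of the job. What is shaped like the cassette_red but turquoise is not meant.

How it is judged:
On the way, in this order (a step that is already met when the one before it is completed fails the run):
1. the isolator is switched off (value of joint isolator_handle below 0.12 rad), for 0.2 s.
2. every cassette present is fully home in the dock of its colour, isolator off (x of cassette_red in the frame of dock_red above -0.055 m and z of cassette_red in the frame of dock_red below 0.006 m and angle between the x axis of cassette_red and the x axis of dock_red, either way round below 0.12 rad and y of cassette_red in the frame of dock_red between -0.007 and 0.007 m and x of cassette_yellow in the frame of dock_yellow above -0.055 m and z of cassette_yellow in the frame of dock_yellow below 0.006 m and angle between the x axis of cassette_yellow and the x axis of dock_yellow, either way round below 0.12 rad and y of cassette_yellow in the frame of dock_yellow between -0.007 and 0.007 m and x of cassette_white in the frame of dock_white above -0.055 m and z of cassette_white in the frame of dock_white below 0.006 m and angle between the x axis of cassette_white and the x axis of dock_white, either way round below 0.12 rad and y of cassette_white in the frame of dock_white between -0.007 and 0.007 m and value of joint isolator_handle below 0.12 rad), for 0.2 s.
3. scanner reads the red label, its cassette home: for 0.9 s the label's centre stays within 10 mm of the beam's axis each way, 30 to 130 mm ahead, square within 0.6 rad (x of label_red in the frame of scanner_beam between 0.03 and 0.13 m and y of label_red in the frame of scanner_beam between -0.01 and 0.01 m and z of label_red in the frame of scanner_beam between -0.01 and 0.01 m and angle between the z axis of label_red and the x axis of scanner_beam, either way round below 0.6 rad and z of scanner_beam in the frame of label_red above 0.02 m and x of cassette_red in the frame of dock_red above -0.055 m and z of cassette_red in the frame of dock_red below 0.006 m and angle between the x axis of cassette_red and the x axis of dock_red, either way round below 0.12 rad and y of cassette_red in the frame of dock_red between -0.007 and 0.007 m), for 0.9 s.
4. scanner reads the yellow label, its cassette home: for 0.9 s the label's centre stays within 10 mm of the beam's axis each way, 30 to 130 mm ahead, square within 0.6 rad (x of label_yellow in the frame of scanner_beam between 0.03 and 0.13 m and y of label_yellow in the frame of scanner_beam between -0.01 and 0.01 m and z of label_yellow in the frame of scanner_beam between -0.01 and 0.01 m and angle between the z axis of label_yellow and the x axis of scanner_beam, either way round below 0.6 rad and z of scanner_beam in the frame of label_yellow above 0.02 m and x of cassette_yellow in the frame of dock_yellow above -0.055 m and z of cassette_yellow in the frame of dock_yellow below 0.006 m and angle between the x axis of cassette_yellow and the x axis of dock_yellow, either way round below 0.12 rad and y of cassette_yellow in the frame of dock_yellow between -0.007 and 0.007 m), for 0.9 s.
5. scanner reads the white label, its cassette home: for 0.9 s the label's centre stays within 10 mm of the beam's axis each way, 30 to 130 mm ahead, square within 0.6 rad (x of label_white in the frame of scanner_beam between 0.03 and 0.13 m and y of label_white in the frame of scanner_beam between -0.01 and 0.01 m and z of label_white in the frame of scanner_beam between -0.01 and 0.01 m and angle between the z axis of label_white and the x axis of scanner_beam, either way round below 0.6 rad and z of scanner_beam in the frame of label_white above 0.02 m and x of cassette_white in the frame of dock_white above -0.055 m and z of cassette_white in the frame of dock_white below 0.006 m and angle between the x axis of cassette_white and the x axis of dock_white, either way round below 0.12 rad and y of cassette_white in the frame of dock_white between -0.007 and 0.007 m), for 0.9 s.
6. the isolator is switched back on (value of joint isolator_handle above 1.08 rad), for 0.2 s.
At the end, for the whole second after the job is handed in: The isolator is on (joint above 1.08); every cassette present is in the dock of its colour, within 5 mm of its stop, 7 mm sideways and 0.12 rad; the scanner lies flat and still on its pad, within 35 mm of the pad's centre along and across it and 0.4 rad of its direction, nose either way (value of joint isolator_handle above 1.08 rad and x of cassette_red in the frame of dock_red above -0.055 m and z of cassette_red in the frame of dock_red below 0.006 m and angle between the x axis of cassette_red and the x axis of dock_red, either way round below 0.12 rad and y of cassette_red in the frame of dock_red between -0.007 and 0.007 m and x of cassette_yellow in the frame of dock_yellow above -0.055 m and z of cassette_yellow in the frame of dock_yellow below 0.006 m and angle between the x axis of cassette_yellow and the x axis of dock_yellow, either way round below 0.12 rad and y of cassette_yellow in the frame of dock_yellow between -0.007 and 0.007 m and x of cassette_white in the frame of dock_white above -0.055 m and z of cassette_white in the frame of dock_white below 0.006 m and angle between the x axis of cassette_white and the x axis of dock_white, either way round below 0.12 rad and y of cassette_white in the frame of dock_white between -0.007 and 0.007 m and linear speed of each of cassette_red, cassette_yellow, cassette_white, scanner below 0.02 m/s and x of scanner in the frame of pad between -0.035 and 0.035 m and y of scanner in the frame of pad between -0.035 and 0.035 m and z of scanner in the frame of pad below 0.012 m and angle between the x axis of scanner and the x axis of pad, either way round below 0.4 rad and angle between scanner's own z axis and vertical below 0.12 rad); the robot touches nothing.
It fails at once if a bystander (jar, spool, bottle, tin, screwdriver, box) is pushed more than 40 mm (distance of any of flux_jar, solder_spool, wash_bottle, tip_tin, screwdriver, parts_box from where it was at the start of the episode above 0.04 m).
Of cassette_red, cassette_yellow, cassette_white only 2 to 3 are there at a start; the rules pass over those that are not, and their reading is None.
At some moment in a run one of scanner, cassette_red, cassette_yellow, cassette_white may be knocked a few centimetres aside while the robot is not near it.
Once in a run the grip may slacken for a moment while it holds something.
It also fails if it takes over 210 s, if anything falls off the work surface, if the arm or the gripper's body presses on something with over 40 N, if the wrist force passes 120 N, or if a joint passes its speed limit or range.

## Working session

There is one attempt and no reset: what is moved stays moved. The work goes in short steps, Python scripts to look and compute and a tool call to move; the robot and the scene stay as the last step left them, time stands still between calls to the robot, and variables do not carry over. Pictures are saved under pics/ and viewed, and the job is handed in when it is done.

Besides the shell and the picture viewer there is one more tool, called after ">>>" in YAML: its name, and indented under it one key for each argument. servo_tool: Moves the arm, as the interface text tells. Its arguments: {"type":"object","properties":{"targets":{"type":"array"},"force":{"type":"number"}},"required":["targets"]}

```bash
mkdir -p pics; cat > h.py <<'E'
import numpy as np, cv2
from station import robot
def snap(name,tag):
    im=robot.get_image(name); cv2.imwrite(f'pics/{tag}.png',im['color'][:,:,::-1]); return im
def world(im):
    # per-pixel world points
    h,w=im['z_map'].shape; u,v=np.meshgrid(np.arange(w),np.arange(h)); z=im['z_map']
    P=np.stack([(u-im['cx'])/im['fx']*z,(v-im['cy'])/im['fy']*z,z],-1)
    return (P-im['t'])@im['R']
E
python3 - <<'E'
from h import *
s=robot.observe();print(s)
for n in ['top','side','wrist']:
    im=snap(n,n+'0'); print(n,[ (k,im[k]) for k in im if k not in('color','z_map')])
    np.savez(n+'0.npz',**im)
E
```

```text
{'t': 0.0, 'qpos': array([-1.45048716,  0.42670422,  0.07384512,  1.60661549, -0.03410431,
        1.1108156 , -0.06707661]), 'qd': array([-0.00024614,  0.00017964,  0.00018758,  0.00161786, -0.00040231,
       -0.00015875, -0.00158946]), 'tau': array([ 6.38956790e-04, -9.35810852e+01,  3.66719998e+00, -4.54196513e+01,
       -4.88630868e-02,  2.01269874e-02,  2.02393658e-04]), 'eef_pos': array([0.17982571, 0.650139  , 0.20479024]), 'tool_rot': array([-0.42850619,  0.56304772,  0.42790912,  0.5623642 ]), 'ft_force': array([-0.11133047,  0.51168353,  0.57226873]), 'moment': array([ 0.00934358,  0.02268888, -0.0226775 ]), 'gripper_width': 0.9983171333462127}
top [('fx', 457.65041082527387), ('fy', 457.65041082527387), ('cx', 315.28575656891536), ('cy', 239.38339728161364), ('R', array([[-0.01633207, -0.99975438,  0.01498169],
       [-0.98417959,  0.01343027, -0.17666397],
       [ 0.17641937, -0.01762996, -0.9841572 ]])), ('t', array([0.04245002, 0.53510185, 1.17028206]))]
side [('fx', 592.9764034488659), ('fy', 592.9764034488659), ('cx', 315.4957121958586), ('cy', 236.10379810942072), ('R', array([[ 0.99981342, -0.01808004, -0.00680048],
       [-0.01830284, -0.77413395, -0.63275717],
       [ 0.00617579,  0.63276358, -0.77432042]])), ('t', array([-0.50780663,  0.06760327,  1.32464339]))]
wrist [('fx', 371.64829954431775), ('fy', 371.64829954431775), ('cx', 316.66322326169694), ('cy', 244.49656631998283), ('mount', array([[ 6.39503490e-04, -2.71117900e-01,  9.62545934e-01,
        -1.79418521e-01],
       [-1.15108670e-03, -9.62545693e-01, -2.71117068e-01,
         7.85953502e-02],
       [ 9.99999133e-01, -9.34593507e-04, -9.27631537e-04,
         8.05549432e-04],
       [ 0.00000000e+00,  0.00000000e+00,  0.00000000e+00,
         1.00000000e+00]]))]
```

View pics/top0.png

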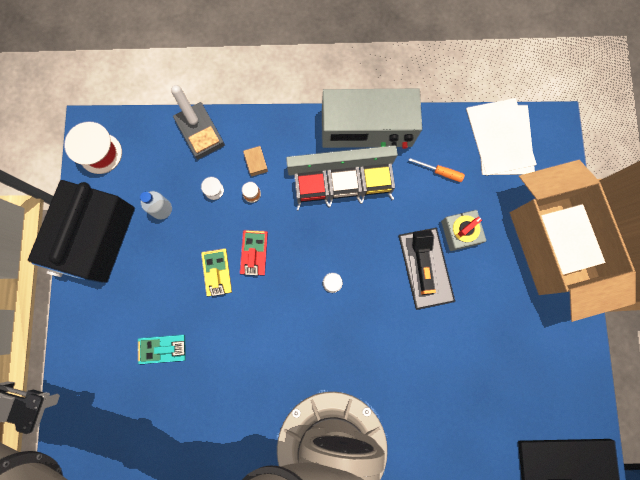

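View pics/side0.png

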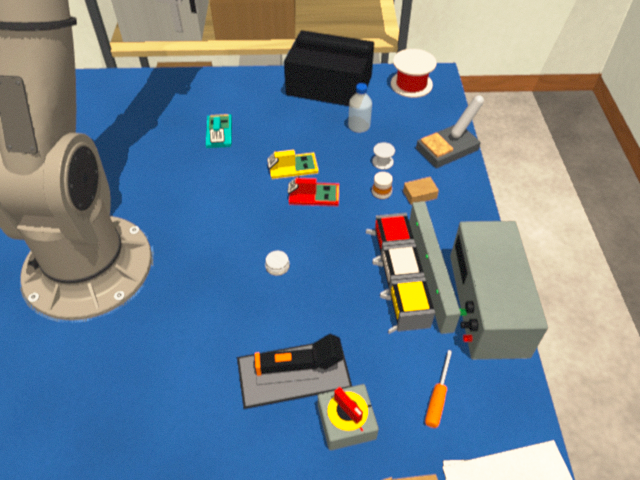

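View pics/wrist0.png

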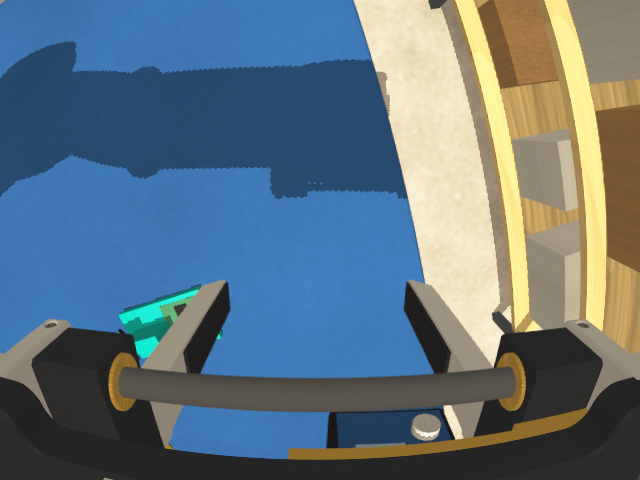

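```bash
cat >> h.py <<'E'
def hsv(im): return cv2.cvtColor(im['color'],cv2.COLOR_RGB2HSV)
COL={'red':[((0,150,60),(8,255,255)),((172,150,60),(180,255,255))],'yellow':[((22,150,80),(34,255,255))],'turq':[((78,120,80),(92,255,255))],'white':[((0,0,190),(180,40,255))],'orange':[((9,170,120),(18,255,255))]}
def mask(im,c):
    h=hsv(im); m=0
    for a,b in COL[c]: m=m|cv2.inRange(h,a,b)
    return m
def blobs(im,c,minpx=15):
    W=world(im); m=mask(im,c); n,l,st,ce=cv2.connectedComponentsWithStats(m,connectivity=8)
    for i in range(1,n):
        if st[i,4]<minpx: continue
        s=(l==i); p=W[s]; p=p[np.isfinite(p).all(1)]
        ok=(p[:,0]>0.1)&(p[:,0]<1.1)&(abs(p[:,1])<.8)&(p[:,2]<.2)
        if ok.sum()<minpx*.5: continue
        p=p[ok]; print(c,'px',ce[i].round(0),'n',st[i,4],'med',np.median(p,0).round(4),'lo',np.percentile(p,2,0).round(3),'hi',np.percentile(p,98,0).round(3))
E
python3 - <<'E'
from h import *
for n in ['top','side']:
    im=dict(np.load(n+'0.npz'))
    print(n)
    for c in COL: blobs(im,c)
    W=world(im); print('bench z',np.median(W[300:330,400:450,2] if n=='top' else W[300:330,180:220,2]))
im=dict(np.load('top0.npz'))['color'][:,:,::-1]
cv2.imwrite('pics/topc1.png',cv2.resize(im[140:310,180:500],None,fx=2.5,fy=2.5,interpolation=cv2.INTER_CUBIC))
E
```

```text
top
red px [106. 158.] n 205 med [0.7723 0.6056 0.0266] lo [0.756 0.595 0.009] hi [0.816 0.645 0.046]
red px [404. 145.] n 27 med [ 0.8024 -0.2176  0.0411] lo [ 0.794 -0.223  0.03 ] hi [ 0.81  -0.213  0.047]
red px [311. 184.] n 459 med [0.6852 0.0437 0.061 ] lo [0.661 0.012 0.056] hi [0.711 0.076 0.066]
red px [312. 198.] n 73 med [0.6493 0.0414 0.0491] lo [0.645 0.009 0.031] hi [0.653 0.071 0.059]
red px [469. 227.] n 137 med [ 0.5545 -0.3625  0.0918] lo [ 0.538 -0.391  0.059] hi [ 0.578 -0.343  0.096]
red px [253. 257.] n 553 med [0.4923 0.1979 0.0126] lo [0.452 0.169 0.007] hi [0.564 0.236 0.055]
yellow px [220. 279.] n 36 med [0.4369 0.2917 0.0189] lo [0.403 0.278 0.009] hi [0.461 0.296 0.054]
turq px [165. 349.] n 627 med [0.2585 0.4273 0.0123] lo [0.224 0.385 0.006] hi [0.289 0.497 0.054]
white px [514. 117.] n 6169 med [ 0.8378 -0.5139  0.0041] lo [ 0.73  -0.593 -0.001] hi [ 0.941 -0.43   0.009]
white px [167.  80.] n 4307 med [0.9004 0.3786 0.1108] lo [0.87  0.36  0.058] hi [0.928 0.402 0.144]
white px [363. 115.] n 2086 med [ 0.8462 -0.0696  0.1199] lo [ 0.816 -0.239  0.115
[... 4806 characters left out ...]
012] hi [ 0.769 -0.236  0.02 ]
white px [512. 465.] n 3407 med [ 0.8517 -0.4556  0.0047] lo [ 0.73  -0.478  0.   ] hi [ 0.934 -0.42   0.009]
orange px [337. 191.] n 23 med [0.5622 0.2091 0.0131] lo [0.561 0.174 0.009] hi [0.567 0.226 0.018]
orange px [381. 190.] n 75 med [0.6692 0.1921 0.0251] lo [0.653 0.185 0.018] hi [0.692 0.209 0.031]
orange px [258. 364.] n 100 med [ 0.3938 -0.272   0.044 ] lo [ 0.389 -0.28   0.02 ] hi [ 0.398 -0.248  0.051]
orange px [283. 357.] n 125 med [ 0.44   -0.2573  0.0458] lo [ 0.425 -0.267  0.042] hi [ 0.457 -0.247  0.05 ]
orange px [436. 405.] n 504 med [ 0.7226 -0.3502  0.0237] lo [ 0.703 -0.385  0.015] hi [ 0.744 -0.312  0.029]
bench z 0.0011200034001128828
```

View pics/topc1.png

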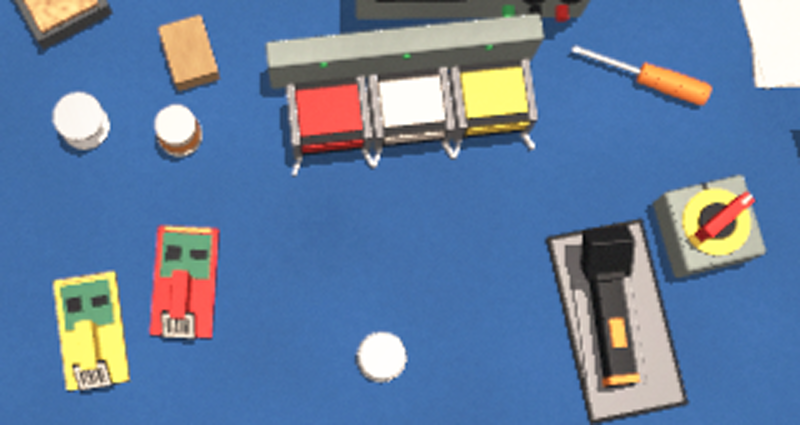

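```bash
cat >> h.py <<'E'
def rect(p):
    (c,s,a)=cv2.minAreaRect((p[:,:2]*1000).astype(np.float32)); 
    b=cv2.boxPoints((c,s,a)); e1=b[1]-b[0];e2=b[2]-b[1]
    e=e1 if np.hypot(*e1)>np.hypot(*e2) else e2
    return np.round(c,1),np.round(sorted(s),1),round(np.degrees(np.arctan2(e[1],e[0]))%180,1)
def sel(W,x0,x1,y0,y1,z0,z1):
    return (W[...,0]>x0)&(W[...,0]<x1)&(W[...,1]>y0)&(W[...,1]<y1)&(W[...,2]>z0)&(W[...,2]<z1)
def pca(p):
    c=p[:,:2].mean(0); d=np.linalg.svd(p[:,:2]-c,full_matrices=False)[2][0]; return (c*1000).round(1), round(np.degrees(np.arctan2(d[1],d[0]))%180,1), len(p)
E
python3 - <<'E'
from h import *
for n in ['top','side']:
    im=dict(np.load(n+'0.npz')); W=world(im); r=mask(im,'red')>0; y=mask(im,'yellow')>0
    print(n)
    q=W[r&sel(W,.5,.62,-.45,-.3,.085,.1)]; print('handle',rect(q),pca(q))
    q=W[sel(W,.45,.65,-.5,-.3,.043,.056)]; print('iso top',rect(q),len(q))
    q=W[sel(W,.45,.65,-.5,-.3,.085,.1)]; print('handle all',rect(q),pca(q))
    q=W[sel(W,.3,.62,-.35,-.18,.038,.05)]; print('scan grip',rect(q),pca(q))
    q=W[sel(W,.3,.62,-.35,-.18,.07,.085)]; print('scan head',rect(q),pca(q))
    for nm,b in [('red',(.4,.6,.14,.25)),('yel',(.36,.55,.25,.36))]:
        q=W[sel(W,*b,.006,.017)]; print(nm,'slab',rect(q))
        q=W[sel(W,*b,.044,.06)]; print(nm,'fintop',rect(q),pca(q))
    for nm,b in [('dr',(.64,.74,-.005,.095)),('dw',(.64,.74,-.095,.0)),('dy',(.65,.75,-.19,-.09))]:
        q=W[mask(im,{'dr':'red','dw':'white','dy':'yellow'}[nm]).astype(bool)&sel(W,*b,.054,.07)]; print(nm,rect(q))
    q=W[sel(W,.62,.735,-.21,.11,.054,.068)]; print('docks all',rect(q))
E
```

```text
top
handle (array([ 557.8, -367.6]), array([13.1, 59.2]), np.float32(129.1)) (array([ 555.9, -364.9]), np.float64(129.2), 110)
iso top (array([ 559.3, -369.4]), array([90.1, 91.8]), np.float32(102.5)) 815
handle all (array([ 558.6, -369.3]), array([14. , 62.9]), np.float32(128.9)) (array([ 558.4, -368.5]), np.float64(128.7), 134)
scan grip (array([ 492.6, -287.7]), array([124.4, 211.3]), np.float32(180.0)) (array([ 476. , -276.4]), np.float64(153.1), 721)
scan head (array([ 537.6, -287.6]), array([ 23.2, 124.9]), np.float32(97.8)) (array([ 534.1, -258.1]), np.float64(95.3), 125)
red slab (array([493.3, 188.6]), array([ 99.7, 151.6]), np.float32(174.2))
red fintop (array([488.9, 202.6]), array([34.6, 51.4]), np.float32(171.8)) (array([486.3, 203.7]), np.float64(176.6), 148)
yel slab (array([455.5, 305.3]), array([ 98.4, 178.2]), np.float32(174.8))
yel fintop (array([436.7, 301.3]), array([34. , 50.4]), np.float32(16.5)) (array([435.1, 299.1]), np.float64(8.0), 143)
dr (array([680.2,  43.1]), array([64.5, 66.8]), np.float32(95.5))
dw (array([693.6, -47.8]), array([70. , 98.5]), np.floa
[... 703 characters left out ...]
 -253. ]), np.float64(95.3), 243)
red slab (array([497.2, 197.3]), array([ 98.6, 189.1]), np.float32(178.7))
red fintop (array([487.1, 200.3]), array([37.2, 49.4]), np.float32(166.4)) (array([485.3, 200.3]), np.float64(179.8), 169)
yel slab (array([451.9, 302.5]), array([ 90.4, 185.9]), np.float32(13.1))
yel fintop (array([434.6, 301. ]), array([41.4, 50.6]), np.float32(16.2)) (array([434.5, 296.5]), np.float64(8.7), 157)
dr (array([679.3,  43.6]), array([65.7, 70.9]), np.float32(97.0))
dw (array([693.3, -46.1]), array([48.4, 67.1]), np.float32(95.7))
dy (array([ 696.9, -134.4]), array([66. , 72.7]), np.float32(94.4))
docks all (array([697.6, -41.1]), array([ 88.6, 282.7]), np.float32(94.8))
```

>>> servo_tool:
  targets:
    - [[45,-40,0],-10.5,1]
    - [[45,-40,0],-10.5,1]
    - [[45,-40,0],-10.5,1]
    - [[45,-40,0],-10.5,1]
    - [[45,-40,0],-10.5,1]
    - [[45,-40,0],-10.5,1]
    - [[45,-40,0],-10.5,1]
    - [[45,-40,0],-10.5,1]
    - [[0,-50,0],-10.5,1]
    - [[0,-50,0],-10.5,1]
    - [[0,-50,0],-10.5,1]
    - [[0,-50,0],-10.5,1]
    - [[0,-50,0],-10.5,1]
    - [[0,-50,0],-10.5,1]
    - [[0,-50,0],-10.5,1]
    - [[0,-50,0],-10.5,1]
    - [[0,-50,0],-10.5,1]
    - [[0,-50,0],-10.5,1]
    - [[0,-50,0],-10.5,1]
    - [[0,-50,0],-10.5,1]
  force: 40

```text
t: 2.65
eef_pos: [0.5399, -0.2707, 0.2054]
tool_rot: [0.655, 0.266, -0.655, 0.266]
ft_force: [1.6, 0.9, -0.3]
gripper_width: 1.001
```

>>> servo_tool:
  targets:
    - [[0,-50,0],0,1]
    - [[0,-50,0],0,1]
    - [[18,0,0],0,1]
    - [[0,0,0],0,1]
    - [[0,0,0],0,1]

```text
t: 3.28
eef_pos: [0.5579, -0.3683, 0.2052]
tool_rot: [-0.654, -0.269, 0.654, -0.268]
ft_force: [-0.8, 0.7, 0.0]
gripper_width: 0.997
```

```bash
cat >> h.py <<'E'
from scipy.spatial.transform import Rotation as Ro
def st():
    s=robot.observe(); R=Ro.from_quat(s['tool_rot']).as_matrix()
    print('t',round(s['t'],2),'tcp mm',(s['eef_pos']*1000).round(1),'jaw az',round(np.degrees(np.arctan2(R[1,2],R[0,2])),1),'down',R[2,0].round(4),'F',s['ft_force'].round(1),'M',s['moment'].round(2),'w',round(s['gripper_width']*94,1),'q',s['qpos'].round(2)); return s,R
def wworld(im,s,R):
    # world points of wrist image (z_map along axis)
    h,w=im['z_map'].shape; u,v=np.meshgrid(np.arange(w),np.arange(h)); a=(u-im['cx']);b=(v-im['cy']); r=np.hypot(a,b)+1e-9; th=r/im['fx']
    z=im['z_map']; k=z*np.tan(th)/r; P=np.stack([a*k,b*k,z],-1); M=im['mount']
    return (P@M[:3,:3].T+M[:3,3])@R.T+s['eef_pos']
def wsnap(tag):
    s,R=st(); im=snap('wrist',tag); W=wworld(im,s,R); W[im['z_map']<=0]=np.nan; return im,W
E
python3 - <<'E'
from h import *
im,W=wsnap('w1'); r=mask(im,'red')>0
q=W[r&sel(W,.45,.7,-.5,-.25,.085,.102)]; print('handle',rect(q),pca(q))
q=W[sel(W,.45,.65,-.5,-.3,.043,.056)]; print('iso',rect(q),len(q))
E
```

```text
t 3.27 tcp mm [ 557.9 -368.3  205.2] jaw az -135.4 down -1.0 F [-0.8  0.7  0. ] M [ 0.06  0.15 -0.02] w 93.8 q [-0.18  0.61  1.01  1.66 -0.55  1.19 -1.4 ]
handle (array([ 559.7, -370.1]), array([14.6, 61.8]), np.float32(128.7)) (array([ 559.3, -369.7]), np.float64(129.2), 1145)
iso (array([ 559.2, -369.7]), array([90.6, 90.7]), np.float32(102.5)) 6795
```

View pics/w1.png

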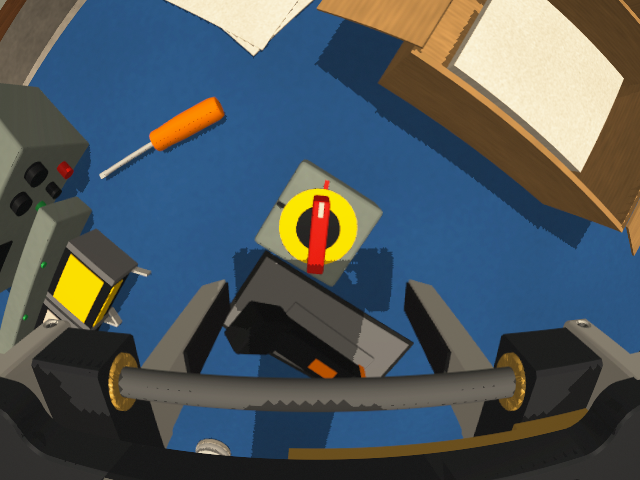

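>>> servo_tool:
  targets:
    - [[1.5,-1.5,-40],-5.5,1]
    - [[0,0,-40],0,1]
    - [[0,0,-40],0,1]
    - [[0,0,-27],0,1]
    - [[0,0,0],0,1]
    - [[0,0,0],0,-1]
    - [[0,0,0],0,-1]
    - [[0,0,0],0,-1]
    - [[0,0,0],0,-1]
    - [[0,0,0],0,-1]
    - [[0,0,0],0,-1]

```text
t: 4.7
eef_pos: [0.5593, -0.3711, 0.0585]
tool_rot: [-0.666, -0.236, 0.667, -0.236]
ft_force: [-0.8, 0.4, 6.5]
gripper_width: 0.4
```

```bash
python3 -c "
from h import *
st()"
```

```text
t 4.7 tcp mm [ 559.3 -371.1   58.5] jaw az -141.0 down -1.0 F [-0.8  0.4  6.5] M [0.08 0.16 0.04] w 37.6 q [-0.11  0.77  0.89  1.76 -0.71  0.97 -1.38]
```

>>> servo_tool:
  targets:
    - [[0,0,0],0,-1]
    - [[0,0,0],0,-1]
    - [[0,0,0],0,-1]
    - [[0,0,0],0,-1]
    - [[0,0,0],0,-1]

```text
t: 5.32
eef_pos: [0.5598, -0.3717, 0.0593]
tool_rot: [0.667, 0.236, -0.666, 0.237]
ft_force: [-0.6, 0.3, 9.2]
gripper_width: 0.146
```

```bash
python3 -c "
from h import *
st()"
```

```text
t 5.33 tcp mm [ 559.8 -371.7   59.3] jaw az -141.0 down -1.0 F [-0.6  0.3  9.2] M [-0.1   0.31  0.07] w 13.7 q [-0.1   0.76  0.89  1.76 -0.71  0.97 -1.38]
```

>>> servo_tool:
  targets:
    - [[0,0,2],6,-1]
    - [[0,0,0],9,-1]
    - [[0,0,0],9,-1]
    - [[0,0,0],9,-1]
    - [[0,0,0],9,-1]
    - [[0,0,0],9,-1]
    - [[0,0,0],7,-1]
    - [[0,0,0],4,-1]
    - [[0,0,0],2,-1]

```text
t: 6.45
eef_pos: [0.5581, -0.3705, 0.06]
tool_rot: [0.44, 0.555, -0.44, 0.553]
ft_force: [-6.2, 4.2, 1.5]
gripper_width: 0.147
```

```bash
python3 -c "
from h import *
st()"
```

```text
t 6.45 tcp mm [ 558.1 -370.5   60. ] jaw az -76.9 down -1.0 F [-6.2  4.2  1.5] M [ 0.67  1.49 -0.14] w 13.8 q [ 0.06  0.65  0.62  1.76 -0.47  0.89 -0.46]
```

>>> servo_tool:
  targets:
    - [[0,0,0],2,-1]
    - [[0,0,0],2,-1]
    - [[0,0,0],0,-1]

```text
t: 6.82
eef_pos: [0.5581, -0.3705, 0.06]
tool_rot: [0.421, 0.569, -0.421, 0.567]
ft_force: [-5.4, 4.1, 1.2]
gripper_width: 0.152
```

```bash
python3 -c "
from h import *
st()"
```

```text
t 6.83 tcp mm [ 558.1 -370.5   60. ] jaw az -73.0 down -1.0 F [-5.4  4.1  1.2] M [ 0.75  1.35 -0.79] w 14.2 q [ 0.07  0.65  0.6   1.75 -0.46  0.89 -0.4 ]
```

>>> servo_tool:
  targets:
    - [[0,0,0],-2,1]
    - [[0,0,0],0,1]
    - [[0,0,0],0,1]
    - [[0,0,0],0,1]
    - [[0,0,0],0,1]
    - [[0,0,0],0,1]
    - [[0,0,50],0,1]
    - [[0,0,50],0,1]
    - [[0,0,45],0,1]

```text
t: 7.95
eef_pos: [0.5593, -0.3711, 0.2073]
tool_rot: [0.43, 0.561, -0.43, 0.561]
ft_force: [0.3, -0.0, -0.0]
gripper_width: 0.995
```

```bash
python3 - <<'E'
from h import *
im,W=wsnap('w2'); r=mask(im,'red')>0
q=W[r&sel(W,.45,.7,-.5,-.25,.085,.102)]; print('handle',rect(q),pca(q))
q=W[sel(W,.45,.65,-.5,-.3,.043,.056)]; print('iso',rect(q),len(q))
im=snap('top','top1'); W=world(im)
for nm,b in [('red',(.4,.6,.1,.25)),('yel',(.36,.55,.25,.36))]:
        q=W[sel(W,*b,.044,.06)]; print(nm,'fintop',rect(q),pca(q))
E
```

```text
t 7.95 tcp mm [ 559.3 -371.1  207.3] jaw az -75.0 down -1.0 F [ 0.3 -0.  -0. ] M [-0.05  0.16  0.01] w 93.6 q [-0.01  0.5   0.71  1.64 -0.35  1.13 -0.52]
handle (array([ 559.6, -369.5]), array([14., 62.]), np.float32(12.8)) (array([ 559.4, -369.5]), np.float64(12.6), 1133)
iso (array([ 559.4, -369.6]), array([90.2, 90.7]), np.float32(12.7)) 6767
red fintop (array([488.2, 199.9]), array([33.1, 50.7]), np.float32(162.0)) (array([487.2, 203.7]), np.float64(177.3), 138)
yel fintop (array([435.4, 303. ]), array([32.2, 51.5]), np.float32(20.6)) (array([434.6, 298.8]), np.float64(9.3), 146)
```

View pics/w2.png

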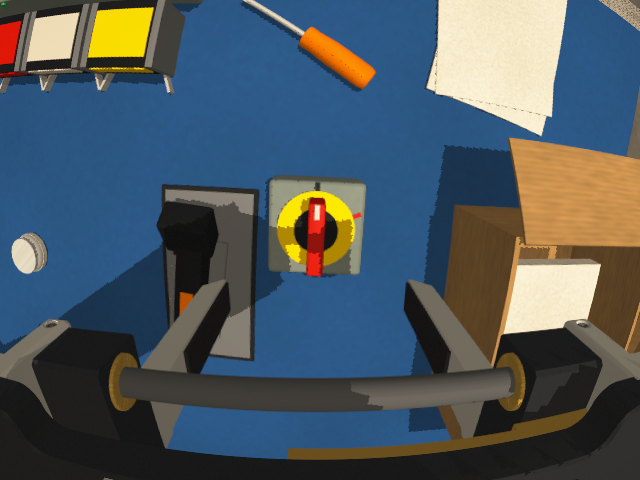

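View pics/top1.png

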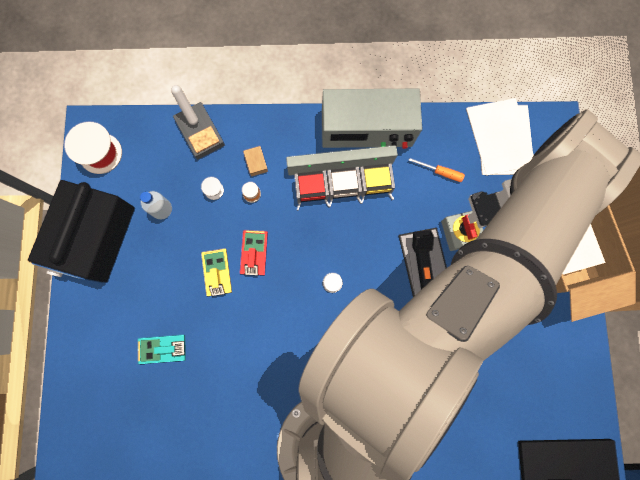

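>>> servo_tool:
  targets:
    - [[0,40,0],-5,1]
    - [[0,55,0],-5,1]
    - [[0,55,0],0,1]
    - [[0,55,0],0,1]
    - [[0,55,0],0,1]
    - [[0,55,0],0,1]
    - [[0,0,0],0,1]
    - [[0,0,0],0,1]

```text
t: 9.05
eef_pos: [0.5593, -0.0563, 0.2053]
tool_rot: [0.477, 0.522, -0.478, 0.522]
ft_force: [-0.7, -0.3, -0.6]
gripper_width: 0.999
```

```bash
python3 - <<'E'
from h import *
im,W=wsnap('w3')
for nm,b in [('dr',(.64,.74,-.002,.095)),('dw',(.64,.74,-.1,.005)),('dy',(.65,.75,-.19,-.09))]:
    m=mask(im,{'dr':'red','dw':'white','dy':'yellow'}[nm])>0
    q=W[m&sel(W,*b,.055,.07)]; print(nm,rect(q),len(q),np.median(q[:,2]))
q=W[sel(W,.62,.76,-.25,.15,.055,.068)]; print('docks all',rect(q),len(q))
np.savez('w3.npz',W=W,c=im['color'])
E
```

```text
t 9.05 tcp mm [559.3 -56.3 205.3] jaw az -84.9 down -1.0 F [-0.7 -0.3 -0.6] M [-0.02  0.14 -0.03] w 93.9 q [-0.64  0.3   0.76  1.9  -0.24  1.04 -1.26]
dr (array([679.8,  43.3]), array([62.8, 68. ]), np.float32(95.8)) 4192 0.06157201352063631
dw (array([688.6, -46.9]), array([60.8, 65.6]), np.float32(95.9)) 4133 0.061667077513635676
dy (array([ 697.7, -136.8]), array([62.6, 68.1]), np.float32(94.9)) 4134 0.061638845296371106
docks all (array([701.1, -46.2]), array([ 88.1, 297. ]), np.float32(95.6)) 23436
```

View pics/w3.png

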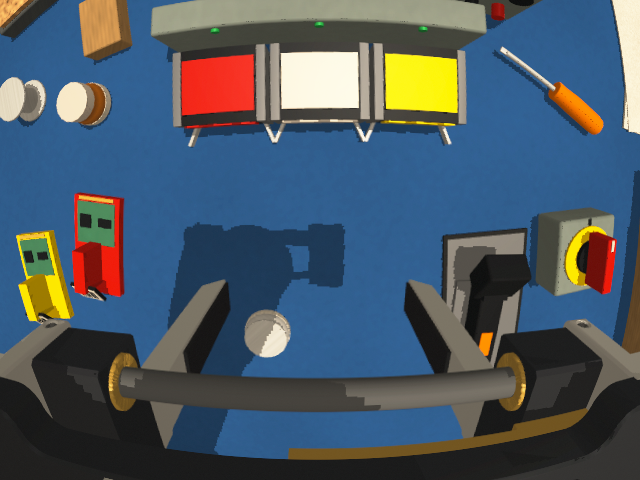

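```bash
python3 - <<'E'
from h import *
d=np.load('w3.npz');W=d['W']
yaw=np.radians(5.7); c,s=np.cos(yaw),np.sin(yaw)
U=W[...,0]*c+W[...,1]*s; V=-W[...,0]*s+W[...,1]*c
Z=W[...,2]
for nm,o in [('r',(.684,.0435)),('w',(.6935,-.0465)),('y',(.702,-.136))]:
    u0=o[0]*c+o[1]*s; v0=-o[0]*s+o[1]*c
    m=(abs(V-v0)<.044)&(Z>.057)&(Z<.067)&(abs(U-u0)<.06)
    uu=(U[m]-u0)*1000; vv=(V[m]-v0)*1000; 
    print(nm,'u0v0',round(u0*1000,1),round(v0*1000,1),'front',np.percentile(uu,[0,.5,2]).round(1),'hist',np.histogram(uu,bins=np.arange(-45,61,5)))
    mm=m&(abs(U-u0)<.025); print(' v',np.percentile((V[mm]-v0)*1000,[0,1,99,100]).round(1))
    for z0 in (.02,.035,.05):
        m=(abs(V-v0)<.03)&(Z>z0)&(Z<z0+.012)&(U<u0-.02)&(U>u0-.06); print('  face z',z0,((U[m]-u0)*1000).mean().round(1) if m.sum() else None,m.sum())
m=(Z>.057)&(Z<.067)&(U>.66)&(U<.70)&(V<.05)&(V>-.25); print('all v range',np.percentile(V[m]*1000,[0,.2,99.8,100]).round(1))
vv=np.sort(V[m]*1000); g=np.diff(vv); i=np.where(g>1.2)[0]; print('gaps',[(vv[k].round(1),vv[k+1].round(1)) for k in i])
E
```

```text
r u0v0 684.9 -24.6 front [-35.2 -33.8 -32.7] hist (array([  0,   1, 424, 518, 526, 518, 515, 506, 510, 513, 502, 495, 507,
       495, 460, 484, 110,   0,   8, 295,   0]), array([-45, -40, -35, -30, -25, -20, -15, -10,  -5,   0,   5,  10,  15,
        20,  25,  30,  35,  40,  45,  50,  55,  60]))
 v [-43.6 -42.7  41.3  42.9]
  face z 0.02 None 0
  face z 0.035 -35.4 34
  face z 0.05 -28.3 1064
w u0v0 685.5 -115.1 front [-36.2 -34.5 -33.4] hist (array([  0,   9, 541, 538, 577, 566, 552, 562, 558, 539, 553, 534, 546,
       531, 499, 531,  38,   0,  33, 286,   0]), array([-45, -40, -35, -30, -25, -20, -15, -10,  -5,   0,   5,  10,  15,
        20,  25,  30,  35,  40,  45,  50,  55,  60]))
 v [-43.2 -41.7  42.   43.5]
  face z 0.02 None 0
  face z 0.035 -36.1 33
  face z 0.05 -28.8 1158
y u0v0 685.0 -205.1 front [-36.1 -34.3 -33.1] hist (array([  0,  11, 459, 507, 520, 513, 507, 505, 503, 510, 489, 498, 492,
       491, 453, 474,  79,   0,   5, 292,   0]), array([-45, -40, -35, -30, -25, -20, -15, -10,  -5,   0,   5,  10,  15,
        20,  25,  30,  35,  40,  45,  50,  55,  60]))
 v [-43.3 -41.6  42.6  43.6]
  face z 0.02 None 0
  face z 0.035 -35.7 29
  face z 0.05 -28.6 1047
all v range [-248.3 -247.    17.    18. ]
gaps [(np.float64(-161.5), np.float64(-158.1)), (np.float64(-71.6), np.float64(-68.3))]
```

>>> servo_tool:
  targets:
    - [[-17,50,0],2,1]
    - [[-17,50,0],2,1]
    - [[-17,50,0],0,1]
    - [[-17,50,0],0,1]
    - [[-17,50,0],0,1]
    - [[-17,50,0],0,1]
    - [[-17,50,0],0,1]
    - [[0,0,0],0,1]
    - [[0,0,0],0,1]

```text
t: 10.22
eef_pos: [0.4413, 0.2925, 0.2053]
tool_rot: [0.459, 0.537, -0.46, 0.538]
ft_force: [0.0, -0.9, 0.8]
gripper_width: 1.001
```

```bash
cat >> h.py <<'E'
def cass(W,b):
    q=W[sel(W,*b,.048,.058)]; print(' fin top',rect(q),pca(q))
    q=W[sel(W,*b,.008,.016)]; print(' slab',rect(q),len(q))
E
python3 - <<'E'
from h import *
im,W=wsnap('w4')
print('yel');cass(W,(.34,.55,.245,.37))
print('red');cass(W,(.38,.6,.13,.246))
m=(mask(im,'yellow')>0); q=W[m&sel(W,.34,.55,.245,.37,.049,.058)]; print(rect(q),pca(q))
m=cv2.dilate((mask(im,'yellow')),np.ones((3,3)))>0; q=W[m&sel(W,.34,.55,.235,.37,.009,.015)]; print(rect(q))
E
```

```text
t 10.22 tcp mm [441.3 292.5 205.3] jaw az -81.1 down -1.0 F [ 0.  -0.9  0.8] M [-0.07  0.13 -0.03] w 94.1 q [-1.22  0.21  0.59  1.96 -0.13  1.02 -1.98]
yel
 fin top (array([436.9, 299.4]), array([31.2, 50.8]), np.float32(9.9)) (array([437. , 300.8]), np.float64(8.8), 976)
 slab (array([456.8, 303.5]), array([ 66.5, 119.9]), np.float32(8.3)) 6103
red
 fin top (array([489.2, 205. ]), array([29.9, 50.6]), np.float32(177.1)) (array([489. , 205.1]), np.float64(175.9), 956)
 slab (array([509., 203.]), array([ 67.2, 120.9]), np.float32(176.6)) 5281
(array([436.6, 300.9]), array([16. , 50.6]), np.float32(8.8)) (array([437.5, 300.8]), np.float64(9.0), 954)
(array([456.8, 303.5]), array([ 66.5, 119.9]), np.float32(8.3))
```

View pics/w4.png

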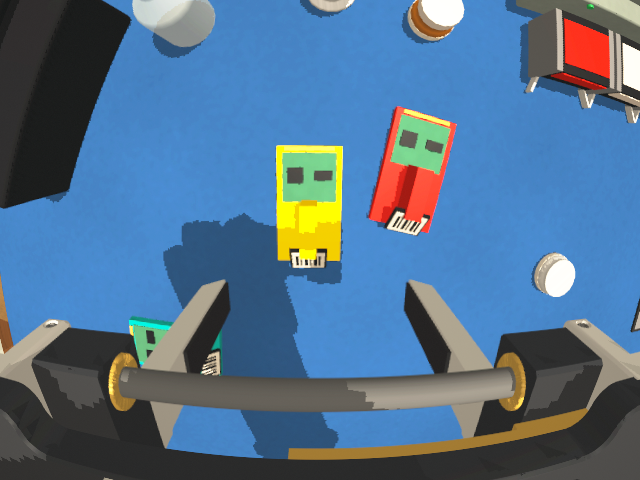

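>>> servo_tool:
  targets:
    - [[0.7,8.8,-45],-0.5,1]
    - [[0,0,-45],0,1]
    - [[0,0,-45],0,1]
    - [[0,0,-35],0,1]
    - [[0,0,-15],0,1]
    - [[0,0,0],0,-1]
    - [[0,0,0],0,-1]
    - [[0,0,0],0,-1]
    - [[0,0,0],0,-1]
    - [[0,0,0],0,-1]
    - [[0,0,0],0,-1]
    - [[0,0,0],0,-1]
    - [[0,0,0],0,-1]
    - [[0,0,0],0,-1]
    - [[0,0,0],0,-1]

```text
t: 12.15
eef_pos: [0.4411, 0.3026, 0.0204]
tool_rot: [0.461, 0.536, -0.461, 0.536]
ft_force: [-0.1, -1.5, 1.7]
gripper_width: 0.167
```

```bash
python3 -c "
from h import *
st()"
```

```text
t 12.15 tcp mm [441.1 302.6  20.4] jaw az -81.5 down -1.0 F [-0.1 -1.5  1.7] M [-0.58  0.13 -0.07] w 15.7 q [-1.09  0.49  0.46  2.08 -0.36  0.64 -1.81]
```

>>> servo_tool:
  targets:
    - [[0,0,3],0,-1]
    - [[0,0,25],0,-1]
    - [[0,0,40],0,-1]
    - [[8,-30,0],-1,-1]
    - [[10,-40,0],-2,-1]
    - [[12,-45,0],0,-1]
    - [[12,-45,0],0,-1]
    - [[12,-45,0],0,-1]
    - [[12,-45,-20],0,-1]
    - [[12,-45,-35],0,-1]
    - [[12,-45,-5],0,-1]
    - [[12,-45,0],0,-1]
    - [[10,-40,0],0,-1]
    - [[6,-25,0],0,-1]
    - [[0,0,0],0,-1]
  force: 60

```text
t: 14.02
eef_pos: [0.5591, -0.1494, 0.0285]
tool_rot: [0.476, 0.523, -0.476, 0.523]
ft_force: [-0.8, 0.5, -3.9]
gripper_width: 0.167
```

```bash
python3 - <<'E'
from h import *
im,W=wsnap('w5'); cass(W,(.4,.66,-.23,-.08))
E
```

```text
t 14.03 tcp mm [ 559.1 -149.4   28.5] jaw az -84.6 down -1.0 F [-0.8  0.5 -3.9] M [ 0.    0.2  -0.01] w 15.7 q [-0.26  0.55  0.52  1.99 -0.41  0.71 -0.96]
 fin top (array([ 556.2, -179.4]), array([54.1, 99.8]), np.float32(95.3)) (array([ 565.4, -161. ]), np.float64(70.1), 969)
 slab (array([ 647.6, -135.9]), array([ 24.9, 100. ]), np.float32(90.0)) 527
```

View pics/w5.png

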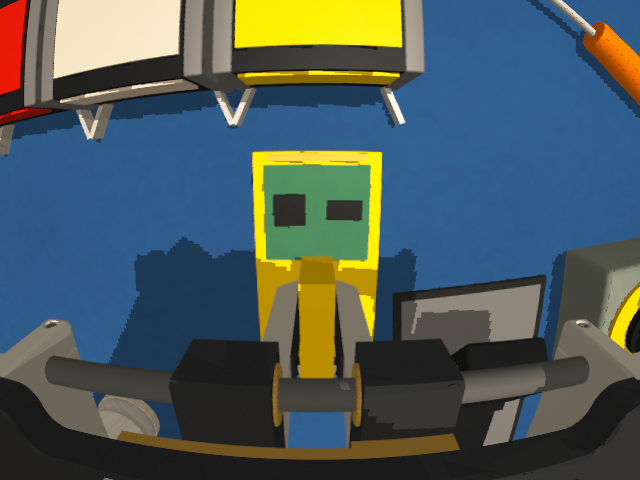

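>>> servo_tool:
  targets:
    - [[0,-0.5,-5],0.3,-1]
    - [[0,0,-3],0,-1]
    - [[15,1.5,0],0,-1]
    - [[15,1.5,0],0,-1]
    - [[15,1.5,0],0,-1]
    - [[12,1.2,0],0,-1]
    - [[0,0,0],0,-1]

```text
t: 14.95
eef_pos: [0.6176, -0.1428, 0.0203]
tool_rot: [0.474, 0.524, -0.474, 0.526]
ft_force: [4.3, -6.0, -4.2]
gripper_width: 0.167
```

```bash
python3 - <<'E'
from h import *
im,W=wsnap('w6')
E
```

```text
t 14.95 tcp mm [ 617.6 -142.8   20.3] jaw az -84.2 down -1.0 F [ 4.3 -6.  -4.2] M [-1.63 -0.72 -0.45] w 15.7 q [-0.25  0.63  0.51  1.86 -0.43  0.76 -0.98]
```

View pics/w6.png

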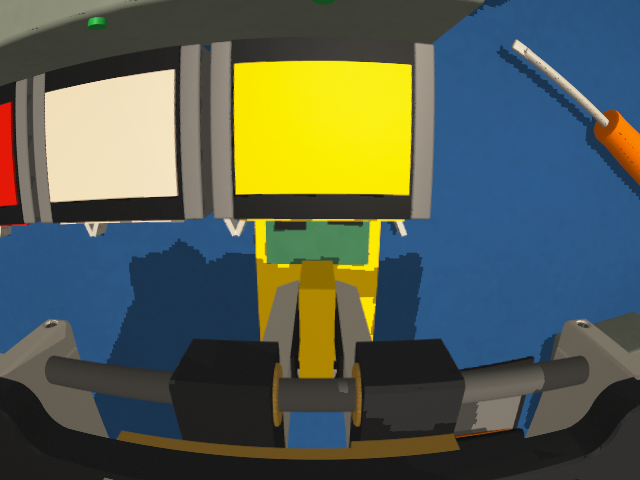

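>>> servo_tool:
  targets:
    - [[8,-0.4,0],0,-1]
    - [[8,0.8,0],0,-1]
    - [[4,0.4,0],0,-1]
    - [[2,0.2,0],0,-1]
    - [[0,0,0],0,-1]

```text
t: 15.62
eef_pos: [0.6385, -0.1411, 0.0202]
tool_rot: [0.474, 0.525, -0.474, 0.525]
ft_force: [-0.3, -4.3, -4.9]
gripper_width: 0.162
```

```bash
python3 - <<'E'
from h import *
st()
E
```

```text
t 15.62 tcp mm [ 638.5 -141.1   20.2] jaw az -84.2 down -1.0 F [-0.3 -4.3 -4.9] M [-1.27  0.43 -0.19] w 15.2 q [-0.25  0.66  0.51  1.81 -0.43  0.79 -0.99]
```

>>> servo_tool:
  targets:
    - [[2,0,0],0,-1]
    - [[2,0,0],0,-1]
    - [[0,0,0],0,-1]

```text
t: 16.0
eef_pos: [0.6398, -0.1411, 0.0201]
tool_rot: [0.473, 0.526, -0.475, 0.523]
ft_force: [-17.5, -3.1, 9.9]
gripper_width: 0.171
```

```bash
python3 - <<'E'
from h import *
st()
E
```

```text
t 16.0 tcp mm [ 639.8 -141.1   20.1] jaw az -84.2 down -1.0 F [-17.5  -3.1   9.9] M [-0.7   3.79 -0.14] w 16.1 q [-0.24  0.66  0.51  1.8  -0.43  0.79 -0.99]
```

>>> servo_tool:
  targets:
    - [[-3,0,0],0,-1]
    - [[0,0,0],0,1]
    - [[0,0,0],0,1]
    - [[0,0,0],0,1]
    - [[0,0,0],0,1]
    - [[0,0,0],0,1]
    - [[0,0,0],0,1]
    - [[0,0,50],0,1]
    - [[0,0,60],0,1]
    - [[-20,20,60],0,1]
    - [[-20,50,15],0,1]
    - [[-20,50,0],0,1]
    - [[-20,50,0],0,1]
    - [[-20,50,0],-5,1]
    - [[-20,50,0],-4,1]
    - [[-22,50,0],0,1]
    - [[-22,25,0],0,1]
    - [[0,0,0],0,1]
    - [[0,0,0],0,1]

```text
t: 18.38
eef_pos: [0.4767, 0.2023, 0.2022]
tool_rot: [0.514, 0.486, -0.514, 0.486]
ft_force: [0.3, 0.3, 0.6]
gripper_width: 0.999
```

```bash
python3 - <<'E'
from h import *
im,W=wsnap('w7'); cass(W,(.38,.62,.1,.27))
im=snap('top','top2'); W=world(im)
snap('side','side2')
E
```

```text
t 18.38 tcp mm [476.7 202.3 202.2] jaw az -93.2 down -1.0 F [0.3 0.3 0.6] M [-0.02  0.13 -0.04] w 93.9 q [-1.03  0.19  0.57  1.98 -0.12  1.   -2.02]
 fin top (array([489.4, 202.1]), array([28.8, 49.7]), np.float32(176.2)) (array([489.8, 204.2]), np.float64(176.6), 971)
 slab (array([509.1, 203.1]), array([ 66. , 119.2]), np.float32(175.8)) 6240
```

View pics/w7.png

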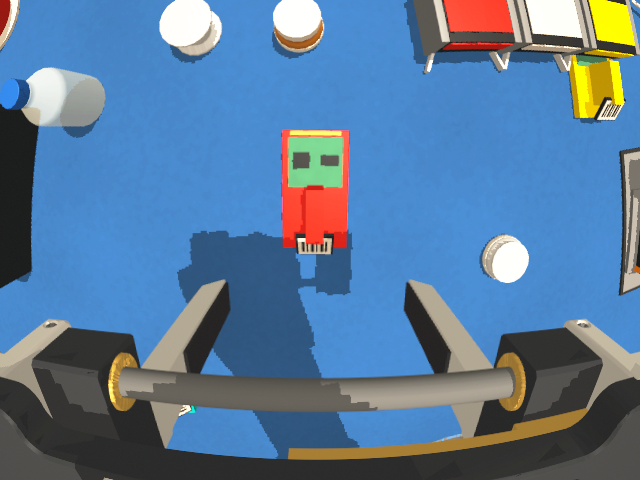

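View pics/side2.png

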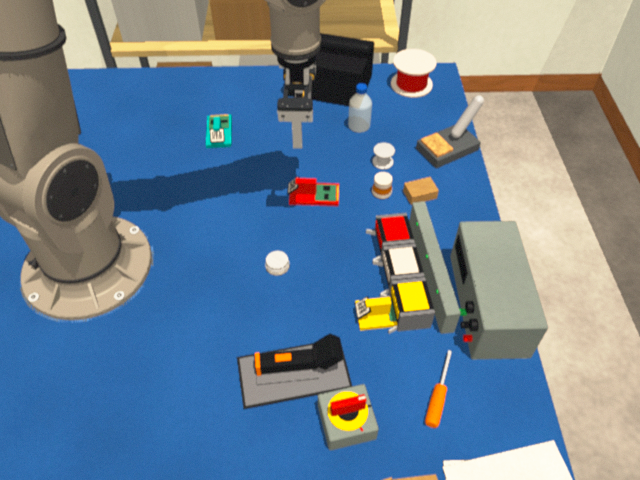

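>>> servo_tool:
  targets:
    - [[17.4,1.8,-45],-0.5,1]
    - [[0,0,-45],0,1]
    - [[0,0,-45],0,1]
    - [[0,0,-35],0,1]
    - [[0,0,-12],0,1]
    - [[0,0,0],0,-1]
    - [[0,0,0],0,-1]
    - [[0,0,0],0,-1]
    - [[0,0,0],0,-1]
    - [[0,0,0],0,-1]
    - [[0,0,0],0,-1]
    - [[0,0,0],0,-1]
    - [[0,0,0],0,-1]
    - [[0,0,0],0,-1]
    - [[0,0,0],0,-1]
  force: 60

```text
t: 20.4
eef_pos: [0.4937, 0.2046, 0.02]
tool_rot: [-0.516, -0.484, 0.516, -0.484]
ft_force: [-0.2, -1.1, 0.4]
gripper_width: 0.167
```

```bash
python3 -c "
from h import *
st()"
```

```text
t 20.4 tcp mm [493.7 204.6  20. ] jaw az -93.7 down -1.0 F [-0.2 -1.1  0.4] M [-0.23  0.21 -0.05] w 15.7 q [-0.88  0.49  0.46  2.09 -0.36  0.64 -1.82]
```

>>> servo_tool:
  targets:
    - [[0,0,3],0,-1]
    - [[0,0,3],0,-1]
    - [[5,-20,0],3,-1]
    - [[11,-40,0],3.4,-1]
    - [[11,-40,0],3,-1]
    - [[11,-40,0],0,-1]
    - [[10,-36,0],0,-1]
    - [[0,0,0],0,-1]
    - [[0,0,0],0,-1]

```text
t: 21.52
eef_pos: [0.5415, 0.0292, 0.026]
tool_rot: [0.474, 0.525, -0.474, 0.524]
ft_force: [0.0, 0.1, -1.8]
gripper_width: 0.165
```

```bash
python3 -c "
from h import *
s,R=st(); p=s['eef_pos']*1000; c,q=.99506,.09932; print('u v',p[0]*c+p[1]*q,-p[0]*q+p[1]*c)
snap('wrist','w8')"
```

```text
t 21.52 tcp mm [541.5  29.2  26. ] jaw az -84.3 down -1.0 F [ 0.   0.1 -1.8] M [0.04 0.15 0.03] w 15.5 q [-0.51  0.48  0.42  2.06 -0.32  0.66 -1.35]
u v 541.7489472458412 -24.71460633017161
```

View pics/w8.png

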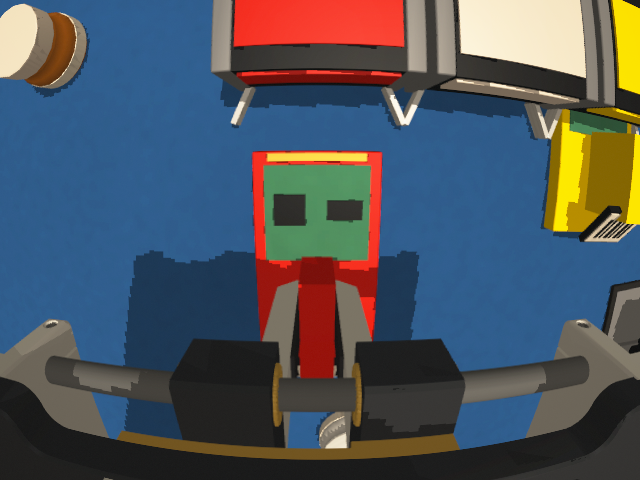

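>>> servo_tool:
  targets:
    - [[0,-0.6,-4],0,-1]
    - [[0,0,-2],0,-1]
    - [[15,1.5,0],0,-1]
    - [[15,1.5,0],0,-1]
    - [[15,1.5,0],0,-1]
    - [[12,1.2,0],0,-1]
    - [[10,1,0],0,-1]
    - [[8,0.8,0],0,-1]
    - [[4,0.4,0],0,-1]
    - [[2,0.2,0],0,-1]
    - [[0,0,0],0,-1]

```text
t: 22.95
eef_pos: [0.6201, 0.0359, 0.0199]
tool_rot: [0.473, 0.526, -0.476, 0.523]
ft_force: [-22.2, -0.3, 23.7]
gripper_width: 0.166
```

```bash
python3 -c "
from h import *
s,R=st(); p=s['eef_pos']*1000; c,q=.99506,.09932; print('u v',p[0]*c+p[1]*q,-p[0]*q+p[1]*c)"
```

```text
t 22.95 tcp mm [620.1  35.9  19.9] jaw az -84.3 down -1.0 F [-22.2  -0.3  23.7] M [-0.27  4.61 -0.01] w 15.6 q [-0.47  0.59  0.41  1.88 -0.34  0.74 -1.34]
u v 620.6276799449255 -25.829463582348602
```

>>> servo_tool:
  targets:
    - [[-2,0,0],0,-1]
    - [[0,0,0],0,1]
    - [[0,0,0],0,1]
    - [[0,0,0],0,1]
    - [[0,0,0],0,1]
    - [[0,0,0],0,1]
    - [[0,0,0],0,1]
    - [[0,0,50],0,1]
    - [[0,0,60],0,1]
    - [[-20,-10,60],0,1]
    - [[-30,-40,40],0,1]
    - [[-30,-40,0],0,1]
    - [[0,0,0],0,1]
    - [[0,0,0],0,1]

```text
t: 24.7
eef_pos: [0.5421, -0.0522, 0.2277]
tool_rot: [0.475, 0.524, -0.474, 0.524]
ft_force: [0.5, 0.2, -0.6]
gripper_width: 1.0
```

```bash
cat >> h.py <<'E'
def docked(W):
    c,s=np.cos(np.radians(5.7)),np.sin(np.radians(5.7)); U=(W[...,0]*c+W[...,1]*s)*1000; V=(-W[...,0]*s+W[...,1]*c)*1000; Z=W[...,2]
    for n,v0 in (('red',-25.3),('yel',-204.8)):
        m=(Z>.048)&(Z<.057)&(abs(V-v0)<45)&(U>560)&(U<648)
        q=np.stack([U[m],V[m]],1)/1000; print(n,'fin+plate top, expect u 590..640, center v',v0,rect(q),'u',np.percentile(q[:,0]*1000,[1,99]).round(1),len(q), 'v fin',np.median(q[q[:,0]>.605][:,1])*1000)
        m=(Z>.008)&(Z<.0155)&(abs(V-v0)<45)&(U>550)&(U<628); q=np.stack([U[m],V[m]],1)/1000
        if len(q): print('  slab u min (exp 575)',np.percentile(q[:,0]*1000,[0.5,2]).round(1),'v',np.percentile(q[:,1]*1000,[1,99]).round(1),rect(q))
E
python3 - <<'E'
from h import *
im,W=wsnap('w9'); docked(W); snap('side','side3')
E
```

```text
t 24.7 tcp mm [542.1 -52.2 227.7] jaw az -84.3 down -1.0 F [ 0.5  0.2 -0.6] M [-0.05  0.14  0.05] w 94.0 q [-0.51  0.21  0.57  1.9  -0.13  1.07 -1.36]
red fin+plate top, expect u 590..640, center v -25.3 (array([616.2, -27. ]), array([27.7, 51. ]), np.float32(170.1)) u [591.5 640.7] 875 v fin -25.98297502774786
  slab u min (exp 575) [576.4 577.4] v [-58.3   7.3] (array([602.1, -25.2]), array([51.7, 67.5]), np.float32(89.9))
yel fin+plate top, expect u 590..640, center v -204.8 (array([ 615.6, -202.1]), array([34.8, 49.1]), np.float32(2.2)) u [591.2 639.7] 858 v fin -202.86931639242337
  slab u min (exp 575) [575.6 576.6] v [-236.  -170.4] (array([ 601.8, -203.3]), array([52.5, 66.8]), np.float32(90.4))
```

View pics/w9.png

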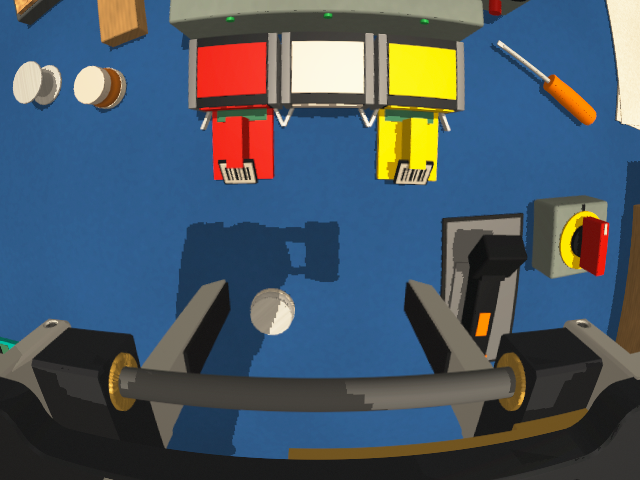

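View pics/side3.png

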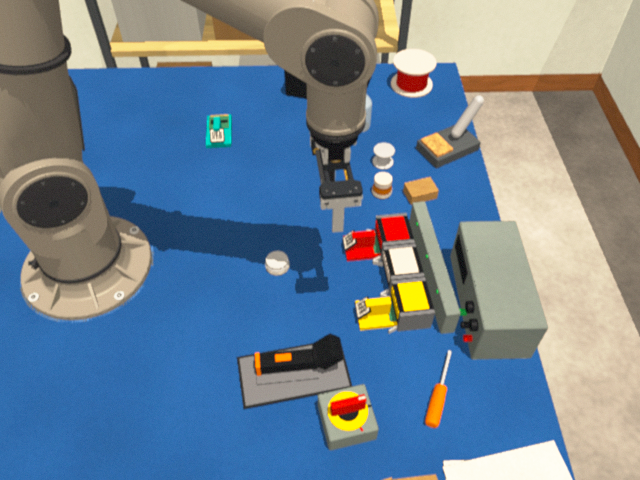

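>>> servo_tool:
  targets:
    - [[-10,-40,0],2,1]
    - [[-15,-45,0],0,1]
    - [[-20,-45,0],0,1]
    - [[-20,-45,0],0,1]
    - [[-15,-38,0],0,1]
    - [[0,0,0],0,1]
    - [[0,0,0],0,1]

```text
t: 25.68
eef_pos: [0.4626, -0.2647, 0.2272]
tool_rot: [0.465, 0.533, -0.465, 0.533]
ft_force: [0.5, 0.3, 0.1]
gripper_width: 0.998
```

```bash
python3 - <<'E'
from h import *
im,W=wsnap('w10'); np.savez('w10.npz',W=W,c=im['color'])
b=(.33,.6,-.345,-.19)
q=W[sel(W,*b,.041,.048)]; print('grip top',rect(q),pca(q))
q=W[sel(W,*b,.065,.09)]; print('head',rect(q),pca(q),np.percentile(q[:,2],[50,98]))
q=W[sel(W,*b,.0075,.0125)]; print('foot',rect(q),len(q))
q=W[sel(W,*b,.0025,.0065)]; print('pad',rect(q),len(q))
o=(mask(im,'orange')>0)&sel(W,*b,.0,.06)
n,l,stt,ce=cv2.connectedComponentsWithStats(o.astype(np.uint8))
for i in range(1,n):
    if stt[i,4]>10: q=W[l==i]; print('orange',ce[i],stt[i,4],q.mean(0).round(4),rect(q))
E
```

```text
t 25.68 tcp mm [ 462.6 -264.7  227.2] jaw az -82.2 down -1.0 F [0.5 0.3 0.1] M [-0.01  0.16  0.01] w 93.8 q [-0.2   0.2   0.7   1.93 -0.15  1.06 -0.88]
grip top (array([ 501.6, -284.3]), array([ 98.4, 230.4]), np.float32(150.6)) (array([ 453.7, -262.9]), np.float64(166.2), 3315)
head (array([ 534.2, -249.9]), array([28.5, 49.7]), np.float32(96.4)) (array([ 534.1, -250. ]), np.float64(95.4), 1565) [0.07219836 0.07761067]
foot (array([ 488.8, -279.7]), array([114.9, 199. ]), np.float32(5.1)) 2898
pad (array([ 463.6, -272.1]), array([146.7, 264.6]), np.float32(2.4)) 8911
orange [308.51744186 240.5       ] 344 [ 0.4434 -0.2585  0.0456] (array([ 442. , -258.2]), array([14.3, 31.4]), np.float32(6.9))
orange [312.07692308 284.78205128] 78 [ 0.3961 -0.2684  0.045 ] (array([ 396.7, -263.2]), array([ 6.2, 30. ]), np.float32(87.2))
orange [305.17647059 289.35294118] 34 [ 0.3884 -0.2618  0.0415] (array([ 387.4, -259. ]), array([13.3, 35.2]), np.float32(121.0))
```

View pics/w10.png

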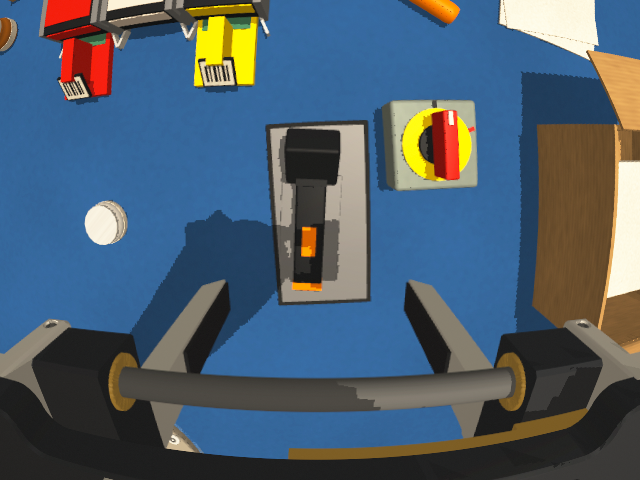

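```bash
python3 - <<'E'
from h import *
d=np.load('w10.npz');W=d['W'];c=d['c']
b=(.375,.505,-.305,-.225)
q=W[sel(W,*b,.042,.049)]; print('grip top',rect(q),pca(q),np.median(q[:,2]), np.percentile(q,[1,99],axis=0))
# slices
for x in np.arange(.40,.50,.02):
    r=q[abs(q[:,0]-x)<.006]; print(x,np.percentile(r[:,1],[3,50,97]).round(4),len(r))
# pad: dark rim + grey, exclude blue
h=cv2.cvtColor(c,cv2.COLOR_RGB2HSV); nb=h[...,1]<110
m=nb&sel(W,.32,.6,-.345,-.19,.0015,.008); n,l,s,_=cv2.connectedComponentsWithStats(m.astype(np.uint8)); i=1+np.argmax(s[1:,4]); q=W[l==i]; print('pad',rect(q),len(q))
m=nb&sel(W,.32,.6,-.345,-.19,.0015,.1); m[:, 372:]=0; n,l,s,_=cv2.connectedComponentsWithStats(m.astype(np.uint8)); i=1+np.argmax(s[1:,4]); q=W[l==i]; print('pad+',rect(q),len(q))
E
```

```text
grip top (array([ 445.9, -254.2]), array([ 49. , 117.5]), np.float32(1.0)) (array([ 446.9, -258.3]), np.float64(5.8), 3070) 0.04441679619383514 [[ 0.39036164 -0.27614052  0.0422716 ]
 [ 0.5024729  -0.23481083  0.04757499]]
0.4 [-0.2768 -0.2629 -0.2491] 312
0.42000000000000004 [-0.2749 -0.2609 -0.2472] 315
0.44000000000000006 [-0.2726 -0.259  -0.2455] 328
0.4600000000000001 [-0.2706 -0.2572 -0.2437] 342
0.4800000000000001 [-0.2688 -0.2554 -0.2417] 342
pad (array([ 460.6, -268.8]), array([109.7, 210.2]), np.float32(10.3)) 8777
pad+ (array([ 460.6, -268.8]), array([109.7, 210.2]), np.float32(10.3)) 16960
```

>>> servo_tool:
  targets:
    - [[1.6,7.9,-45],-2.4,1]
    - [[0,0,-50],0,1]
    - [[0,0,-50],0,1]
    - [[0,0,-45],0,1]
    - [[0,0,-21],0,1]
    - [[0,0,0],0,-1]
    - [[0,0,0],0,-1]
    - [[0,0,0],0,-1]
    - [[0,0,0],0,-1]
    - [[0,0,0],0,-1]
    - [[0,0,0],0,-1]
    - [[0,0,0],0,-1]
    - [[0,0,0],0,-1]
    - [[0,0,0],0,-1]
  force: 60

```text
t: 27.48
eef_pos: [0.4635, -0.2577, 0.0167]
tool_rot: [0.476, 0.523, -0.476, 0.523]
ft_force: [-1.0, 0.1, 3.6]
gripper_width: 0.313
```

```bash
python3 -c "
from h import *
s,R=st()"
```

```text
t 27.48 tcp mm [ 463.5 -257.7   16.7] jaw az -84.7 down -1.0 F [-1.   0.1  3.6] M [0.2  0.31 0.01] w 29.4 q [-0.04  0.51  0.54  2.1  -0.43  0.64 -0.69]
```

>>> servo_tool:
  targets:
    - [[0,0,5],0,-1]
    - [[0,0,25],0,-1]
    - [[0,0,30],0.3,-1]
    - [[0,20,20],0,-1]
    - [[0,35,3],0,-1]
    - [[0,35,0],0,-1]
    - [[0,35,0],0,-1]
    - [[0,35,0],0,-1]
    - [[0,35,0],0,-1]
    - [[-2,35,0],0,-1]
    - [[-2,30,-10],0,-1]
    - [[-1.5,17.5,-26],0,-1]
    - [[0,0,0],0,-1]
    - [[0,0,0],0,-1]

```text
t: 29.22
eef_pos: [0.4582, 0.0189, 0.0642]
tool_rot: [0.475, 0.524, -0.475, 0.524]
ft_force: [-0.1, 0.1, -1.3]
gripper_width: 0.317
```

```bash
python3 - <<'E'
from h import *
im,W=wsnap('w11'); np.savez('w11.npz',W=W,c=im['color'],z=im['z_map'])
snap('side','side4'); im=snap('top','top4')
E
```

```text
t 29.23 tcp mm [458.2  18.9  64.2] jaw az -84.4 down -1.0 F [-0.1  0.1 -1.3] M [-0.1   0.15 -0.01] w 29.8 q [-0.67  0.31  0.57  2.23 -0.27  0.67 -1.38]
```

View pics/w11.png

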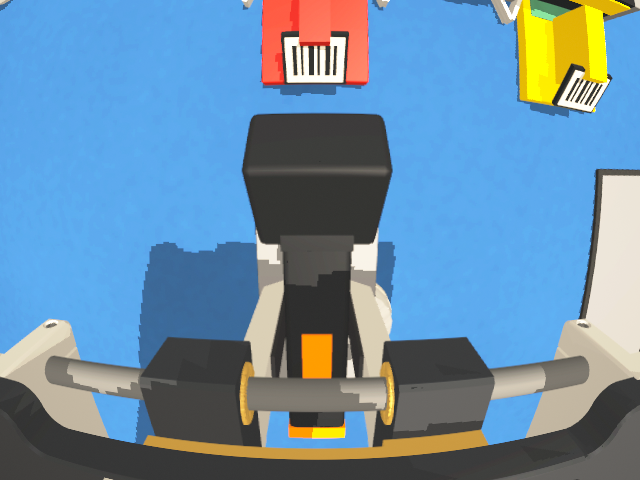

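View pics/side4.png

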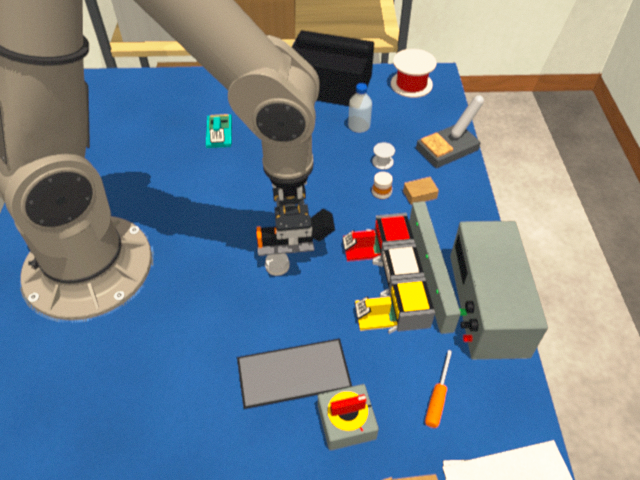

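```bash
cat > rd.py <<'E'
from h import *
def chk(W,c,v0,box):
    C,S=np.cos(np.radians(5.7)),np.sin(np.radians(5.7)); U=(W[...,0]*C+W[...,1]*S)*1000; V=(-W[...,0]*S+W[...,1]*C)*1000; Z=W[...,2]*1000
    s=robot.observe(); p=s['eef_pos']*1000; print('tcp uv',(p[0]*C+p[1]*S).round(1),(-p[0]*S+p[1]*C).round(1),p[2].round(1))
    h=cv2.cvtColor(c,cv2.COLOR_RGB2HSV)
    m=np.zeros(Z.shape,bool); m[:120]=True
    m&=(abs(V-v0)<25)&(U>560)&(U<600)&(Z>20)&(Z<52)&(h[...,1]<90)
    q=np.stack([U[m],V[m],Z[m]],1); print('label ctr (exp 583.7, v, 36)',((np.percentile(q,2,0)+np.percentile(q,98,0))/2).round(1),q.mean(0).round(1),len(q))
    m=np.zeros(Z.shape,bool); m[100:250]=True; m&=(Z>90)&(Z<140)&(abs(V-p[1]*C+p[0]*S)<40)&(U>470)&(h[...,2]<110)
    q=np.stack([U[m],V[m],Z[m]],1); print('head: u',np.percentile(q[:,0],[1,99]).round(1),'v',np.percentile(q[:,1],[1,99]).round(1),'z top',np.percentile(q[:,2],[90,99]).round(1))
    f=q[(q[:,2]>np.percentile(q[:,2],99)-30)]
    fr=q[q[:,0]<540]; 
E
python3 - <<'E'
from rd import *
d=np.load('w11.npz'); chk(d['W'],d['c'],-25.7,0)
E
```

```text
tcp uv 458.1 -26.6 64.3
label ctr (exp 583.7, v, 36) [585.1 -25.3  35.6] [584.1 -25.2  36.1] 2917
head: u [495.4 547.8] v [-49.9  -2.7] z top [123.8 125.3]
```

>>> servo_tool:
  targets:
    - [[0,1,0],0,-1]
    - [[0,0,0],0,-1]
    - [[0,0,0],0,-1]
    - [[0,0,0],0,-1]
    - [[0,0,0],0,-1]
    - [[0,0,0],0,-1]
    - [[0,0,0],0,-1]
    - [[0,0,0],0,-1]
    - [[0,0,0],0,-1]
    - [[0,0,0],0,-1]
    - [[0,0,0],0,-1]
    - [[0,0,0],0,-1]
    - [[0,0,0],0,-1]

```text
t: 31.0
eef_pos: [0.458, 0.0208, 0.0636]
tool_rot: [0.475, 0.524, -0.475, 0.524]
ft_force: [-0.5, -0.9, -2.3]
gripper_width: 0.319
```

```bash
python3 - <<'E'
from rd import *
im,W=wsnap('w12'); chk(W,im['color'],-25.7,0)
E
```

```text
t 31.0 tcp mm [458.   20.8  63.6] jaw az -84.4 down -1.0 F [-0.5 -0.9 -2.3] M [-0.02  0.17 -0.01] w 30.0 q [-0.67  0.31  0.57  2.23 -0.27  0.66 -1.38]
tcp uv 457.8 -24.8 63.6
label ctr (exp 583.7, v, 36) [585.3 -25.3  35.8] [584.3 -25.3  36.1] 2912
head: u [495.4 547.7] v [-48.   -0.7] z top [123.1 124.6]
```

>>> servo_tool:
  targets:
    - [[0,-10,0],0,-1]
    - [[3,-30,0],0,-1]
    - [[3,-35,0],0,-1]
    - [[4,-40,0],0,-1]
    - [[4,-35,0],0,-1]
    - [[3,-20,0],0,-1]
    - [[0.5,-7.5,0],0,-1]
    - [[0,0,0],0,-1]
    - [[0,0,0],0,-1]

```text
t: 32.17
eef_pos: [0.4754, -0.1558, 0.0635]
tool_rot: [0.475, 0.524, -0.474, 0.524]
ft_force: [0.5, 0.2, -1.2]
gripper_width: 0.313
```

```bash
python3 - <<'E'
from rd import *
im,W=wsnap('w13'); chk(W,im['color'],-203.1,0)
E
```

```text
t 32.17 tcp mm [ 475.4 -155.8   63.5] jaw az -84.3 down -1.0 F [ 0.5  0.2 -1.2] M [-0.01  0.19 -0.01] w 29.4 q [-0.29  0.38  0.58  2.14 -0.32  0.7  -0.97]
tcp uv 457.6 -202.2 63.5
label ctr (exp 583.7, v, 36) [ 584.8 -203.3   35.6] [ 583.8 -203.3   36. ] 2924
head: u [495.2 547.6] v [-225.5 -178.1] z top [123.1 124.5]
```

View pics/w13.png

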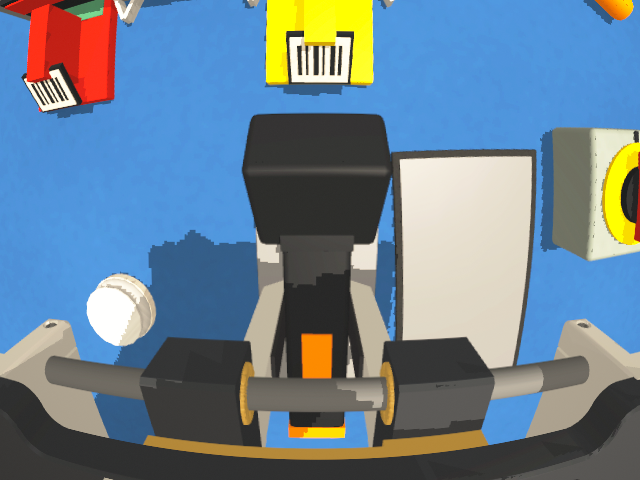

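Scanner is lined up within about 1 mm of the yellow label (label at px (320,57), head at (317,180)); hold.

>>> servo_tool:
  targets:
    - [[0,-1,0],0,-1]
    - [[0,0,0],0,-1]
    - [[0,0,0],0,-1]
    - [[0,0,0],0,-1]
    - [[0,0,0],0,-1]
    - [[0,0,0],0,-1]
    - [[0,0,0],0,-1]
    - [[0,0,0],0,-1]
    - [[0,0,0],0,-1]
    - [[0,0,0],0,-1]
    - [[0,0,0],0,-1]
    - [[0,0,0],0,-1]
    - [[0,0,0],0,-1]

```text
t: 33.85
eef_pos: [0.4755, -0.1577, 0.0636]
tool_rot: [0.475, 0.524, -0.475, 0.524]
ft_force: [0.1, 0.6, -1.8]
gripper_width: 0.315
```

```bash
python3 - <<'E'
from rd import *
im,W=wsnap('w14'); chk(W,im['color'],-203.1,0)
docked(W)
E
```

```text
t 33.85 tcp mm [ 475.5 -157.7   63.6] jaw az -84.4 down -1.0 F [ 0.1  0.6 -1.8] M [-0.01  0.22 -0.01] w 29.6 q [-0.29  0.38  0.58  2.14 -0.32  0.7  -0.96]
tcp uv 457.5 -204.2 63.6
label ctr (exp 583.7, v, 36) [ 585.1 -203.3   35.6] [ 583.9 -203.3   36.1] 2895
head: u [495.  547.5] v [-227.4 -180. ] z top [123.1 124.5]
red fin+plate top, expect u 590..640, center v -25.3 (array([615.7, -29.7]), array([34.1, 51.9]), np.float32(170.5)) u [591.2 640.9] 1510 v fin -27.485079125371794
  slab u min (exp 575) [576.1 576.9] v [-59.1 -32. ] (array([601.9, -26. ]), array([52.2, 67.1]), np.float32(89.9))
yel fin+plate top, expect u 590..640, center v -204.8 (array([ 602.4, -202.9]), array([24.9, 34.3]), np.float32(90.5)) u [590.4 614.2] 1379 v fin -203.56123105555713
  slab u min (exp 575) [575.6 576.2] v [-236.  -170.8] (array([ 601.6, -203.3]), array([52.8, 66.4]), np.float32(90.0))
```

>>> servo_tool:
  targets:
    - [[-10,-5,5],0,-1]
    - [[-3,-35,0],3,-1]
    - [[0,-40,0],0,-1]
    - [[0,-24,0],0,-1]
    - [[0,0,-25],0,-1]
    - [[0,0,-18],0,-1]
    - [[0,0,-5],0,-1]
    - [[0,0,-3],0,-1]
    - [[0,0,0],0,-1]

```text
t: 35.02
eef_pos: [0.4627, -0.2616, 0.0179]
tool_rot: [0.461, 0.536, -0.461, 0.536]
ft_force: [0.1, 1.0, -1.0]
gripper_width: 0.311
```

```bash
python3 -c "
from h import *
s,R=st()"
```

```text
t 35.02 tcp mm [ 462.7 -261.6   17.9] jaw az -81.3 down -1.0 F [ 0.1  1.  -1. ] M [-0.05  0.15 -0.  ] w 29.3 q [-0.02  0.5   0.51  2.1  -0.4   0.64 -0.65]
```

Lower the last bit, release and rise.

>>> servo_tool:
  targets:
    - [[0,0,-1],0,-1]
    - [[0,0,-0.5],0,-1]
    - [[0,0,0],0,-1]
    - [[0,0,0],0,1]
    - [[0,0,0],0,1]
    - [[0,0,0],0,1]
    - [[0,0,0],0,1]
    - [[0,0,0],0,1]
    - [[0,0,0],0,1]
    - [[0,0,50],0,1]
    - [[0,0,55],0,1]
    - [[0,0,55],0,1]
    - [[0,0,30],0,1]
    - [[0,0,0],0,1]

```text
t: 36.78
eef_pos: [0.4635, -0.2621, 0.2082]
tool_rot: [0.462, 0.535, -0.46, 0.537]
ft_force: [-0.6, 0.3, -1.6]
gripper_width: 1.0
```

```bash
python3 - <<'E'
from h import *
im,W=wsnap('w15')
q=W[sel(W,.375,.505,-.305,-.225,.042,.049)]
for x in np.arange(.40,.50,.02):
    r=q[abs(q[:,0]-x)<.006]; print(x,np.percentile(r[:,1],[3,50,97]).round(4),len(r),np.median(r[:,2]).round(4))
print(np.percentile(q[:,0],[1]))
q=W[sel(W,.5,.6,-.305,-.2,.065,.09)]; print('head',rect(q),np.percentile(q[:,2],98))
docked(W)
E
```

```text
t 36.77 tcp mm [ 463.5 -262.1  208.2] jaw az -81.4 down -1.0 F [-0.6  0.3 -1.6] M [-0.09  0.14  0.02] w 94.0 q [-0.2   0.22  0.69  1.95 -0.16  1.02 -0.85]
0.4 [-0.2853 -0.2705 -0.2559] 350 0.0444
0.42000000000000004 [-0.2815 -0.2675 -0.2533] 352 0.0441
0.44000000000000006 [-0.2789 -0.2647 -0.2505] 378 0.045
0.4600000000000001 [-0.2754 -0.2615 -0.2473] 390 0.0443
0.4800000000000001 [-0.2724 -0.2584 -0.2441] 403 0.0441
[0.39016139]
head (array([ 533.1, -250.5]), array([30.4, 50.4]), np.float32(98.3)) 0.07770168718961266
red fin+plate top, expect u 590..640, center v -25.3 (array([616.1, -25.8]), array([22.8, 51.4]), np.float32(7.3)) u [591.2 640.7] 570 v fin -27.221960384287257
  slab u min (exp 575) [576.2 576.8] v [-59.4 -30.9] (array([602.1, -27.1]), array([52.1, 66. ]), np.float32(89.6))
yel fin+plate top, expect u 590..640, center v -204.8 (array([ 614.3, -200.4]), array([33.8, 51.7]), np.float32(12.5)) u [590.5 640.3] 892 v fin -204.15159536968451
  slab u min (exp 575) [575.5 576.4] v [-236.7 -171.1] (array([ 601.5, -203.8]), array([53. , 67.2]), np.float32(89.9))
```

View pics/w15.png

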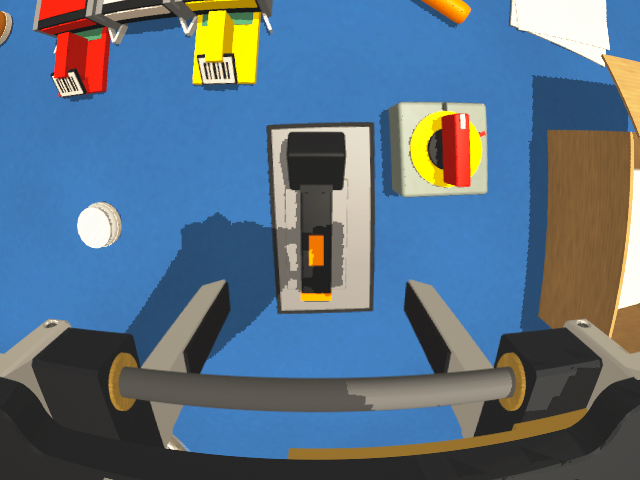

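>>> servo_tool:
  targets:
    - [[24,-26.9,0],4,1]
    - [[24,-26.9,0],0,1]
    - [[24,-26.9,0],0,1]
    - [[24,-26.9,0],0,1]
    - [[0,0,-40],0,1]
    - [[0,0,-45],0,1]
    - [[0,0,-45],0,1]
    - [[0,0,-17],0,1]
    - [[0,0,0],0,-1]
    - [[0,0,0],0,-1]
    - [[0,0,0],0,-1]
    - [[0,0,0],0,-1]
    - [[0,0,0],0,-1]
    - [[0,0,0],0,-1]
    - [[0,0,0],0,-1]
    - [[0,0,0],0,-1]
    - [[0,0,0],0,-1]
    - [[0,0,0],0,-1]
    - [[0,0,0],0,-1]
  force: 40

```text
t: 39.2
eef_pos: [0.5588, -0.3702, 0.0594]
tool_rot: [0.442, 0.551, -0.442, 0.552]
ft_force: [2.1, -5.0, 2.1]
gripper_width: 0.147
```

```bash
python3 -c "
from h import *
s,R=st()"
```

```text
t 39.2 tcp mm [ 558.8 -370.2   59.4] jaw az -77.4 down -1.0 F [ 2.1 -5.   2.1] M [-1.11 -0.45 -0.04] w 13.8 q [ 0.09  0.64  0.56  1.76 -0.43  0.87 -0.51]
```

>>> servo_tool:
  targets:
    - [[0,0,0],-5,-1]
    - [[0,0,0],-9,-1]
    - [[0,0,0],-9,-1]
    - [[0,0,0],-9,-1]
    - [[0,0,0],-9,-1]
    - [[0,0,0],-9,-1]
    - [[0,0,0],-9,-1]
    - [[0,0,0],-6,-1]
    - [[0,0,0],-3,-1]
    - [[0,0,0],0,-1]

```text
t: 40.45
eef_pos: [0.5587, -0.3704, 0.0594]
tool_rot: [0.675, 0.209, -0.675, 0.211]
ft_force: [1.7, -6.2, 2.1]
gripper_width: 0.147
```

```bash
python3 -c "
from h import *
s,R=st()"
```

```text
t 40.45 tcp mm [ 558.7 -370.4   59.4] jaw az -145.4 down -1.0 F [ 1.7 -6.2  2.1] M [-1.21 -0.37 -0.1 ] w 13.8 q [-0.09  0.75  0.86  1.77 -0.68  0.95 -1.48]
```

>>> servo_tool:
  targets:
    - [[0,0,0],-2,-1]
    - [[0,0,0],-2,-1]
    - [[0,0,0],0,-1]

```text
t: 40.83
eef_pos: [0.5587, -0.3704, 0.0594]
tool_rot: [-0.682, -0.186, 0.682, -0.188]
ft_force: [1.7, -5.2, 1.6]
gripper_width: 0.149
```

```bash
python3 -c "
from h import *
s,R=st()"
```

```text
t 40.83 tcp mm [ 558.7 -370.4   59.4] jaw az -149.4 down -1.0 F [ 1.7 -5.2  1.6] M [-1.3  -0.21  0.9 ] w 14.0 q [-0.1   0.75  0.88  1.77 -0.7   0.96 -1.54]
```

Stop felt (moment jumped to 0.9 N m). Release and rise.

>>> servo_tool:
  targets:
    - [[0,0,0],2.5,-1]
    - [[0,0,0],0,1]
    - [[0,0,0],0,1]
    - [[0,0,0],0,1]
    - [[0,0,0],0,1]
    - [[0,0,0],0,1]
    - [[0,0,0],0,1]
    - [[0,0,50],0,1]
    - [[0,0,50],0,1]
    - [[0,0,50],0,1]
    - [[0,0,10],0,1]
    - [[0,0,0],0,1]
    - [[0,0,0],0,1]

```text
t: 42.45
eef_pos: [0.558, -0.3687, 0.2175]
tool_rot: [-0.677, -0.202, 0.678, -0.201]
ft_force: [-0.0, 0.2, -0.2]
gripper_width: 1.002
```

```bash
python3 - <<'E'
from h import *
im,W=wsnap('w16'); r=mask(im,'red')>0
q=W[r&sel(W,.45,.7,-.5,-.25,.085,.102)]; print('handle',rect(q),pca(q))
q=W[sel(W,.45,.65,-.5,-.3,.043,.056)]; print('iso',rect(q),len(q))
im=snap('side','side5'); docked(world(im)); im=snap('top','top5')
E
```

```text
t 42.45 tcp mm [ 558.  -368.7  217.5] jaw az -146.9 down -1.0 F [-0.   0.2 -0.2] M [0.09 0.09 0.02] w 94.2 q [-0.18  0.6   1.01  1.64 -0.54  1.21 -1.61]
handle (array([ 559.3, -369.9]), array([13.7, 61.8]), np.float32(123.4)) (array([ 558.9, -369.5]), np.float64(123.5), 1085)
iso (array([ 559. , -369.9]), array([90.9, 90.9]), np.float32(12.6)) 6348Traceback (most recent call last):
  File "<stdin>", line 5, in <module>
  File "h.py", line 51, in docked
    q=np.stack([U[m],V[m]],1)/1000; print(n,'fin+plate top, expect u 590..640, center v',v0,rect(q),'u',np.percentile(q[:,0]*1000,[1,99]).round(1),len(q), 'v fin',np.median(q[q[:,0]>.605][:,1])*1000)
                                                                                                        ~~~~~~~~~~~~~^^^^^^^^^^^^^^^^^^^^
    return _quantile_unchecked(
        a, q, axis, out, overwrite_input, method, keepdims, weights)
    return _ureduce(a,
                    func=_quantile_ureduce_func,
    ...<5 lines>...
                    overwrite_input=overwrite_input,
                    method=method)
    r = func(a, **kwargs)
    result = _quantile(arr,
                       quantiles=q,
    ...<2 lines>...
                       out=out,
                       weights=wgt)
    slices_having_nans = np.isnan(arr[-1, ...])
                                  ~~~^^^^^^^^^
IndexError: index -1 is out of bounds for axis 0 with size 0
```

View pics/w16.png

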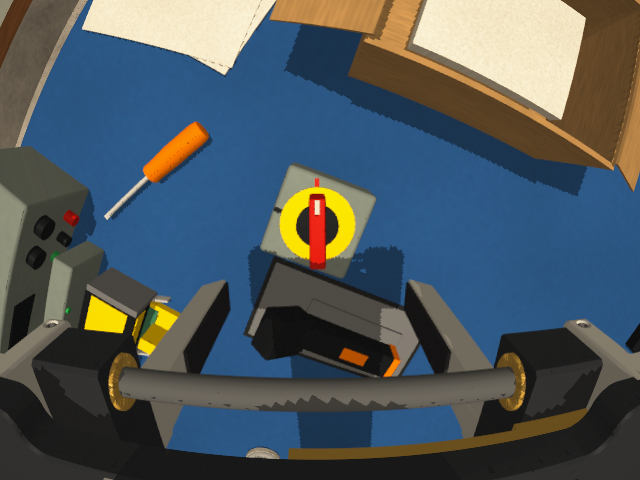

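View pics/side5.png

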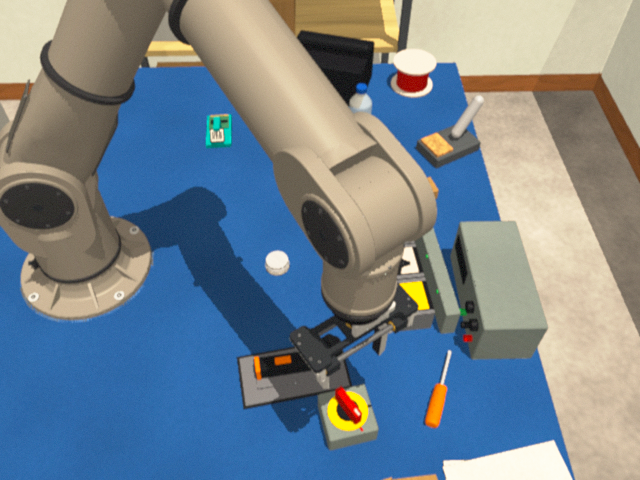

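>>> servo_tool:
  targets:
    - [[0,50,0],10,1]
    - [[-10,50,0],10,1]
    - [[-10,50,0],10,1]
    - [[-10,50,0],10,1]
    - [[-10,50,0],10,1]
    - [[0,40,0],10,1]
    - [[0,0,0],0,1]
    - [[0,0,0],0,1]

```text
t: 43.55
eef_pos: [0.5183, -0.0798, 0.2188]
tool_rot: [0.486, 0.513, -0.487, 0.513]
ft_force: [0.1, -0.4, -0.3]
gripper_width: 1.001
```

```bash
python3 - <<'E'
from h import *
im,W=wsnap('w17'); docked(W); im=snap('top','top6')
q=W[sel(W,.375,.505,-.305,-.225,.042,.049)]; print(rect(q))
E
```

```text
t 43.55 tcp mm [518.3 -79.8 218.8] jaw az -87.0 down -1.0 F [ 0.1 -0.4 -0.3] M [-0.07  0.1   0.01] w 94.1 q [-0.73  0.22  0.88  1.96 -0.2   1.05 -1.27]
red fin+plate top, expect u 590..640, center v -25.3 (array([616.1, -24.4]), array([34. , 50.4]), np.float32(1.6)) u [591.7 640.5] 886 v fin -26.05565256898196
  slab u min (exp 575) [576.4 577.4] v [-58.7   6.9] (array([602.1, -25.6]), array([52., 67.]), np.float32(89.8))
yel fin+plate top, expect u 590..640, center v -204.8 (array([ 615.9, -204.1]), array([31.8, 50.2]), np.float32(3.0)) u [591.2 639.9] 926 v fin -202.8863755816969
  slab u min (exp 575) [575.6 576.7] v [-236.2 -170.5] (array([ 601.7, -203.3]), array([52.6, 66.8]), np.float32(90.1))
(array([ 447.8, -258.3]), array([ 48.2, 118.4]), np.float32(4.6))
```

View pics/w17.png

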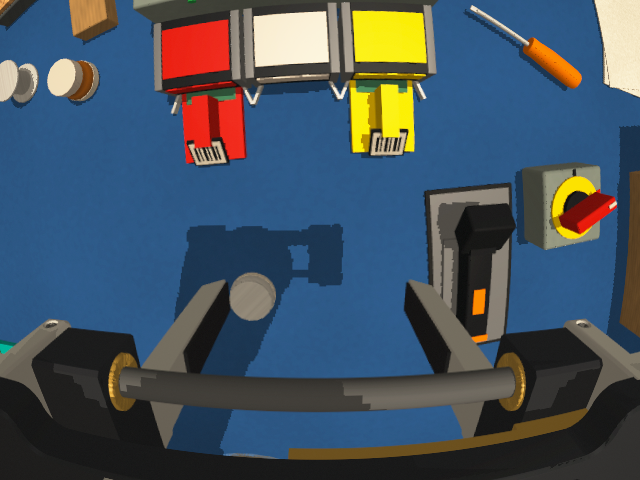

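Both cassettes are home, the scanner lies flat on its pad, the handle is ON and the arm is clear, so I'm handing in.

```bash
python3 -c "
from station import robot
print(robot.job_done())"
```

```text
the job is handed in; nothing more can be done
None
```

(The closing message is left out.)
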